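# Clear a jammed flask from the labeller's feed chute and tray up the batch

### The arm

A 7-joint arm with a two-finger parallel gripper is mounted at the origin on the work surface. World frame = base frame: x ahead of the robot, y to its left, z up, the work surface at z = 0. Lengths are in m, angles in rad, forces in N, time in s.
With the tool pointing down it reaches from about 0.425 to 0.875 m from the base axis. Payload 4.7 kg.
Tool frame: the origin (TCP) lies midway between the tips of the shut fingers; the grasp point (between the pads) lies 19 mm behind it; z points along the fingers, y is the direction in which the jaws open and shut (so a half turn about z gives the same grasp; the last joint's range is limited). The gripper opens to 87 mm and grips with 3 to 60 N. Pads are 19 mm wide; open, the fingers measure 117 mm over their backs; the gripper's body (75 mm by 190 mm) begins 51 mm behind the grasp point.
Start: joints at [1.323, 0.321, -0.07, 1.45, 0.023, 1.371, -0.057], TCP at [0.168, -0.628, 0.223] pointing down, gripper open.
Joint ranges: [-2.86, 2.86], [-0.3, 2.09], [-1.38, 1.24], [0.06, 2.45], [-1.56, 4.7], [0.09, 2.05], [-2.69, 2.69]. Speed limits (rad/s): [2.57, 2.57, 3.14, 3.14, 3.14, 3.14, 3.14].

### API

Orientations are given as a rotation vector (axis times angle).
In Python, from bench import get_state, eyes, job gives the robot as it stands. The module is installed in compiled form; this text tells all that it offers.
- The arm moves only by the shell command python3 -m jog 'ROWS' [FORCE]. ROWS is JSON, a list that holds one entry, the list of rows, each a list of 5 numbers: the opening, from 0 (shut) to 1 (fully open), then the shift along the tool's x, y, z in units of 40 mm (1.0 is 40 mm), then the turn about the tool's z in units of 5 degrees (1.0 is 5 degrees). In form: [[[jaw, dx, dy, dz, turn], ...]]. A call has 1 to 10 rows; each row shifts and turns the commanded pose from where the row before left it, along the tool's axes as they then stand; what a row does not reach is not made up. A row lasts 1/8 s, in which the tool goes at most 62.5 mm and 10.7 degrees, less where a joint would pass 70% of its speed; a pose out of reach is approached as far as the arm can. A call is refused whole if a number of a shift passes 1 or a number of a turn 1, either way. A call with a gripper value outside its range is refused whole. The fingers move at their own pace and stop on an object; FORCE is the grip in N (left out, the last holds). Time passes only in rows, so rows that do not move let the fingers close. It gives the time, the measured TCP pose, the force and the opening at its end, in the units of the state.
- get_state(): the state, without advancing time (a new reading comes with each control period).
- eyes.get_image(name): name is "scene" or "top"; returns (picture, depth): 400x640x3 uint8, red, green, blue; 400x640 float32, m along the optical axis (not along the pixel's ray), 0 where there is no reading.
- eyes.camera_params(name): a dict with "camera_matrix" (3x3 intrinsics, pixels), "pose" (4x4, takes a point from camera to world coordinates). Camera axes: x right, y down, z forward; pixel columns grow to the right and rows downward; lengths in m; the calibration is good to about 2 mm. A picture is of the moment at which its call begins. camera_params takes no time and is no camera call.
- job.close_job(): hands the job in, once; it reports no verdict.
The state is a dict: "time": time; "joint_positions": joint angles; "qd": joint speeds; "joint_torque": joint torques, N m; "position": TCP position; "tool_rot": TCP orientation; "ft_force": force on the tool from outside, world axes, zero at the start; "torque": the same for the moment, N m; "grip_width": opening from 0.0 (shut) to 1.0 (fully open).
Only numpy, scipy, OpenCV 4.12 (cv2) and the standard library are available. Lean on these libraries where they do the work, as an engineer would, in place of code of your own. Each camera call takes 0.05 s, during which the arm holds its last target. There are 200 camera calls.

### The job

A culture flask has jammed in the lipped bottom end of the labeller's feed chute: with the flasks queued behind it taken off to make room, swing the gate lever fully open, nudge the jammed flask back up the chute until its body is clear of the lips, and only then lift it out. Press every flask - the jammed one, those queued in the chute and any that has fallen on the bench - fully home into a flask-shaped recess of the grey transport tray, neck in the neck slot. Finish with the gate lever half open, at 45 degrees on its middle mark, and leave the other things on the bench where they stand.

Things in the scene. Friction and masses are not known exactly. Their poses are not given: they have to be found in the camera images.
- feeder: White labeller with its aluminium feed chute, fixed. Origin on the bench under the mouth of the lipped section, on the chute's centre line; x points horizontally down-chute (away from the robot), y left, z up. The chute floor slopes 10 deg: height 75 mm - 0.176 x, for x = -248 to +110 mm. White housing from x = 120 mm: 45 mm high in the middle, from x = 180 mm 155 mm high, label reel to 240 mm.
- open_chute (a point): Chute floor's centre line, 140 mm up-slope of the mouth. Axes as feeder. Up-slope of the mouth the chute is open above; its guides are 54 mm apart inside, 4 mm thick and only 10 mm higher than the floor. Flasks lie flat on the floor, cap up-slope (towards the robot), sides free above the guides. They slide when pushed with under 1 N and stay where they are left.
- mouth (a point): Mouth of the lipped section, on the chute floor's centre line. Axes as feeder. From here 114 mm down-slope, side walls carry steel lips 30 to 33 mm above the floor which reach over the edges of a flask and leave a slot 38 mm wide along the middle, open from above, where closed fingers go in. A flask cannot rise while its body is under the lips.
- stop (a point): Chute floor's centre line at the rubber end stop (12 mm high), 112 mm down-slope of the mouth. Axes as feeder. A sprung guide in the left wall, from 3 to 77 mm below the mouth, pinches a flask with about 3.5 N: pushing it back takes 3 to 8 N until its base end has left the lips.
- gate (a joint): Gate lever, rad. 0 = shut: steel blade straight across the chute, 12 to 20 mm above the floor, close behind the jammed flask's cap; handle straight out to the left. Grows clockwise seen from above (handle goes down-chute, blade up-chute) to its stop, fully open, at 1.50; clear of flasks beyond 1.1. Black marks on its sector plate: 0, 45 deg (0.785), 1.50. Stays put; 0.12 N m friction.
- gate_knob (a point): Centre of the gate lever's black knob: a cylinder 21 mm in diameter and 26 mm high, square to the chute floor, 85 mm from the pivot; it may be pinched from above or pushed. The handle's bar below it is 10 mm wide and its top lies 13 mm below this point.
- gate_pivot (a point): Point on the gate lever's axis, level with the knob's centre (33 mm above the chute floor). The axis stands square to the chute floor, leaning 10 deg to +x of feeder; 62 mm up-slope of the mouth and 68 mm left of the centre line.
- flask_j_c (a point): Jammed flask, 60 g: frosted body 50 long x 50 wide x 26 mm thick, 16 mm shoulders and neck, yellow cap 24 mm in diameter, 18 mm long; faces alike. Point: body centre, 13 mm above its support, 25 mm from the base, 59 mm from the cap's end. x points to the cap, y across the width, z through the thickness. At the start its base is 32 mm below the mouth; it lies cap up-slope.
- flask_a_c (a point): Flask in the chute just up-slope of the gate's blade, cap up-slope (may be absent). Same shape, point and axes as flask_j_c.
- flask_b_c (a point): Flask in the chute 88 mm up-slope of flask_a's place, cap up-slope (may be absent). Same shape, point and axes as flask_j_c.
- flask_c_c (a point): Flask lying flat on the bench, left of the chute (may be absent). Same shape, point and axes as flask_j_c.
- flask_d_c (a point): Flask lying flat on the bench, right of the chute (may be absent). Same shape, point and axes as flask_j_c.
- tray_c (a point): Loose grey tray 196 (x) x 218 (y) x 18 mm, 0.9 kg; point: centre of its top face, its axes. Four flask-shaped recesses 12 mm deep: a pocket 57 x 68 mm for the body, a slot 33 mm wide for neck and cap, about 3.5 mm play all round. Necks point outward: recesses 0 and 2 to +y, 1 and 3 to -y. A seated flask stands 14 mm proud. Any flask may go in any recess, either face up.
- pocket0 (a point): Recess 0: where a seated flask's body centre lies, 1 mm above the tray's top face, at tray x = -46 mm, y = +35.5 mm. Neck slot towards the tray's +y. Axes as tray_c.
- pocket1 (a point): Recess 1: where a seated flask's body centre lies, 1 mm above the tray's top face, at tray x = -46 mm, y = -35.5 mm. Neck slot towards the tray's -y. Axes as tray_c.
- pocket2 (a point): Recess 2: where a seated flask's body centre lies, 1 mm above the tray's top face, at tray x = +46 mm, y = +35.5 mm. Neck slot towards the tray's +y. Axes as tray_c.
- pocket3 (a point): Recess 3: where a seated flask's body centre lies, 1 mm above the tray's top face, at tray x = +46 mm, y = -35.5 mm. Neck slot towards the tray's -y. Axes as tray_c.
- jar: Clear jar with a green lid, 72 mm across, 105 mm high; bystander, to be left alone. Origin at the middle of its underside.
- wash_bottle: White wash bottle with a blue spout, 60 mm across, 185 mm high; bystander, to be left alone. Origin at the middle of its underside.
- gel_bottle: Small pale gel bottle with a green cap, 48 mm across, 120 mm high; bystander, to be left alone. Origin at the middle of its underside.
- dishes: Stack of three Petri dishes, 90 mm across, 45 mm high; bystander, to be left alone. Origin at the middle of its underside.
- cell_counter: White cell-counter keypad, 75 x 140 x 22 mm; bystander, to be left alone. Origin at the middle of its underside.
- tube_rack: Blue tube rack with ten tubes, 85 x 165 mm, 110 mm high; bystander, to be left alone. Origin at the middle of its underside.
- marker: Black marker pen, 115 mm long, 16 mm thick, lying on the bench; bystander, to be left alone. Origin at the middle of its underside.

How it is judged:
By the outcome, as a careful person would: the job done as asked, in the order asked, and still so for the second after the job is handed in, with the robot touching nothing.
Of flask_a, flask_b, flask_c, flask_d only 2 to 3 are there at a start; the rules pass over those that are not, and their reading is None.
At some moment in a run one of tray, flask_c, flask_d may be knocked a few centimetres aside while the robot is not near it.
Once in a run the grip may slacken for a moment while it holds something.
It also fails if it takes over 210 s, if anything falls off the work surface, if the arm or the gripper's body presses on something with over 40 N, if the wrist force passes 120 N, or if a joint passes its speed limit or range.

## Working session

There is one attempt and no reset: what is moved stays moved. The work goes in short steps, Python scripts to look and compute and a shell command to move; the robot and the scene stay as the last step left them, time stands still between calls to the robot, and variables do not carry over. Pictures are saved under pics/ and viewed, about 12 in all and at most 16, crops included, and the job is handed in when it is done.

```bash
mkdir -p pics; ls
python3 - <<'E'
from bench import get_state, eyes, job
import cv2,numpy as np
s=get_state();print(s)
for n in ("scene","top"):
    p,d=eyes.get_image(n);c=eyes.camera_params(n);print(n,np.round(c["camera_matrix"],1).tolist(),np.round(c["pose"],3).tolist())
    cv2.imwrite(f"pics/{n}0.png",p[...,::-1]);np.save(f"{n}0.npy",d)
E
```

```text
pics
{'time': 0.0, 'joint_positions': array([ 1.3231203 ,  0.32183687, -0.07010683,  1.45167072,  0.02264347,
        1.37081783, -0.05690894]), 'qd': array([ 0.0002726 ,  0.00098005,  0.00049465, -0.00215215,  0.00069714,
        0.0008359 , -0.00046863]), 'joint_torque': array([ 3.57674198e-04, -4.91292858e+01, -4.04048776e-01, -3.12536180e+01,
       -6.42142701e-02,  4.37211629e-02,  1.94498421e-04]), 'position': array([ 0.1680221 , -0.62732804,  0.22145485]), 'tool_rot': array([-3.11281996e+00, -4.09854583e-01,  6.07534525e-04]), 'ft_force': array([-0.12555475, -0.10366869, -0.8265594 ]), 'torque': array([-0.00187336,  0.03511575, -0.01429134]), 'grip_width': 0.9986886163111568}
scene [[480.8, 0.0, 316.6], [0.0, 480.8, 200.9], [0.0, 0.0, 1.0]] [[0.831, 0.388, -0.4, 1.088], [0.557, -0.583, 0.592, -0.815], [-0.003, -0.714, -0.7, 1.056], [0.0, 0.0, 0.0, 1.0]]
top [[428.0, 0.0, 320.5], [0.0, 428.0, 205.2], [0.0, 0.0, 1.0]] [[0.025, -0.996, 0.082, 0.415], [-1.0, -0.024, 0.014, -0.001], [-0.012, -0.082, -0.997, 1.49], [0.0, 0.0, 0.0, 1.0]]
```

View pics/scene0.png

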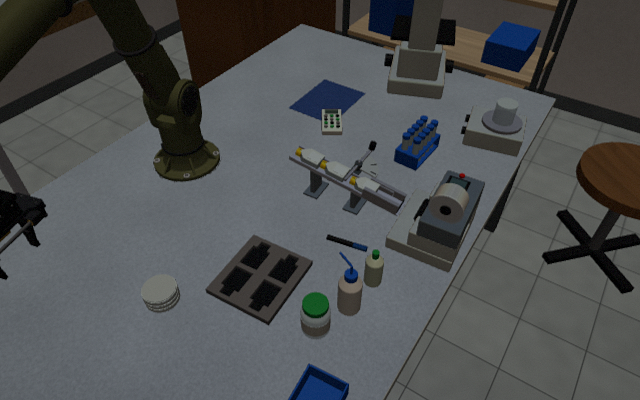

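View pics/top0.png

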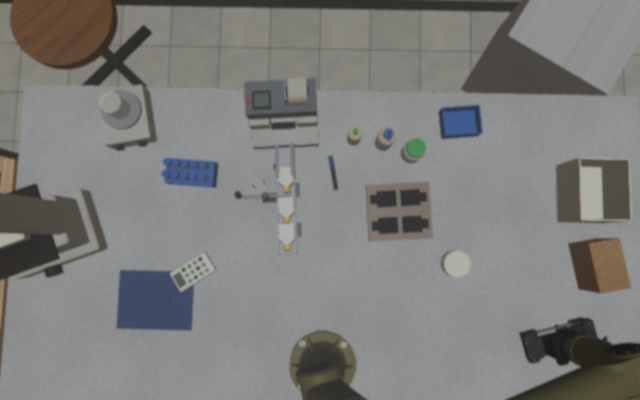

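```bash
cat > h.py <<'E'
import cv2,numpy as np
from bench import get_state, eyes, job
def cast(n,uv,z):
    c=eyes.camera_params(n);K=c["camera_matrix"];T=np.array(c["pose"])
    uv=np.atleast_2d(np.array(uv,float));r=np.c_[uv,np.ones(len(uv))]@np.linalg.inv(K).T@T[:3,:3].T
    o=T[:3,3];return o+r*((z-o[2])/r[:,2])[:,None]
def proj(n,P):
    c=eyes.camera_params(n);K=c["camera_matrix"];T=np.linalg.inv(np.array(c["pose"]))
    q=(np.atleast_2d(P)@T[:3,:3].T+T[:3,3])@np.array(K).T;return q[:,:2]/q[:,2:]
def tri(uvs):  # {cam:uv} least-squares point
    A=np.zeros((3,3));b=np.zeros(3)
    for n,uv in uvs.items():
        o=np.array(eyes.camera_params(n)["pose"])[:3,3];d=cast(n,uv,0)[0]-o;d/=np.linalg.norm(d);M=np.eye(3)-np.outer(d,d);A+=M;b+=M@o
    return np.linalg.solve(A,b)
def blobs(m,mn=6):
    k,l,st,ce=cv2.connectedComponentsWithStats(m.astype(np.uint8));return [(np.round(ce[i],1).tolist(),int(st[i,4])) for i in range(1,k) if st[i,4]>=mn]
def yellow(p):
    h=cv2.cvtColor(p,cv2.COLOR_RGB2HSV);return cv2.inRange(h,(15,110,60),(32,255,255))
def crop(p,x0,y0,x1,y1,k,name):
    cv2.imwrite("pics/"+name,cv2.resize(p[y0:y1,x0:x1,::-1],None,fx=k,fy=k,interpolation=cv2.INTER_CUBIC))
E
python3 - <<'E'
from h import *
T=cv2.imread("pics/top0.png")[...,::-1].copy();S=cv2.imread("pics/scene0.png")[...,::-1].copy()
print("yt",blobs(yellow(T)>0,3));print("ys",blobs(yellow(S)>0,3))
# tray contour top : dark recesses
for nm,I,(x0,y0,x1,y1) in (("top",T,(355,170,445,255)),("scene",S,(195,225,325,330))):
    g=cv2.cvtColor(I,cv2.COLOR_RGB2GRAY)[y0:y1,x0:x1]
    R=I[y0:y1,x0:x1].astype(int)
    print(nm,"bench",R[2,2],"tray",R[R.shape[0]//2,R.shape[1]//2])
    print([b for b in blobs(g<45,40)])
    m=((R[...,0]-R[...,2])>5).astype(np.uint8)|(g<45).astype(np.uint8)
    c=max(cv2.findContours(m,0,2)[0],key=cv2.contourArea);r=cv2.minAreaRect(c);print(r,(np.array(r[0])+[x0,y0]))
    b=cv2.boxPoints(r)+[x0,y0];W=cast(nm,b,0.018);print(np.round(W,4).tolist(),W.mean(0).round(4),np.linalg.norm(W[0]-W[1]),np.linalg.norm(W[1]-W[2]))
crop(T,225,120,365,260,5,"t1.png");crop(S,270,120,420,240,5,"s1.png")
E
```

```text
yt [([285.7, 189.5], 22), ([286.5, 220.0], 18), ([287.0, 247.2], 24)]
ys [([530.0, 1.7], 7), ([537.0, 2.0], 3), ([548.0, 4.4], 5), ([360.8, 35.3], 9), ([369.5, 38.1], 21), ([376.9, 40.0], 8), ([383.8, 41.8], 4), ([388.7, 47.5], 20), ([481.0, 71.3], 3), ([506.9, 80.4], 183), ([603.7, 144.1], 7), ([610.5, 143.5], 4), ([616.3, 144.5], 6), ([621.6, 144.0], 5), ([595.0, 145.3], 3), ([599.0, 145.2], 4), ([627.5, 144.5], 6), ([634.3, 146.4], 7), ([298.3, 151.4], 39), ([606.4, 147.7], 7), ([631.0, 147.3], 3), ([637.5, 147.5], 4), ([594.8, 152.6], 33), ([619.8, 149.7], 6), ([627.8, 156.5], 38), ([631.0, 150.6], 8), ([603.4, 151.2], 8), ([610.6, 154.1], 17), ([636.3, 153.3], 15), ([588.0, 153.0], 6), ([606.6, 155.0], 9), ([618.6, 154.3], 9), ([584.0, 155.0], 4), ([600.6, 158.3], 7), ([585.9, 164.6], 48), ([614.0, 159.4], 5), ([618.9, 159.0], 10), ([622.9, 162.7], 15), ([636.9, 160.1], 9), ([322.9, 164.2], 47), ([591.3, 161.3], 3), ([603.9, 162.9], 15), ([610.8, 162.2], 4), ([600.0, 162.0], 3), ([614.0, 164.0], 8), ([635.9, 175.3], 72), ([627.4, 167.3], 19), ([592.9, 170.2], 18), ([614.0, 171.1
[... 590 characters left out ...]
4.1788101196289), 86.8201675415039) [398.87384796 211.22923279]
[[0.6118, -0.1347, 0.018], [0.6294, -0.3558, 0.018], [0.4329, -0.3674, 0.018], [0.4154, -0.1487, 0.018]] [ 0.5224 -0.2516  0.018 ] 0.2217862951438048 0.19682225203341966
scene bench [103 107 113] tray [66 62 60]
[([60.8, 30.4], 478), ([89.0, 43.5], 513), ([66.1, 75.6], 364), ([39.7, 55.6], 548), ([68.8, 69.9], 594), ([118.9, 89.4], 73)]
((63.93513488769531, 51.58918762207031), (71.02173614501953, 86.46124267578125), 36.02737045288086) [258.93513489 276.58918762]
[[0.4388, -0.3742, 0.018], [0.3914, -0.1071, 0.018], [0.6207, -0.1421, 0.018], [0.6383, -0.3866, 0.018]] [ 0.5223 -0.2525  0.018 ] 0.2713068984320895 0.23192967879722823
```

View pics/t1.png

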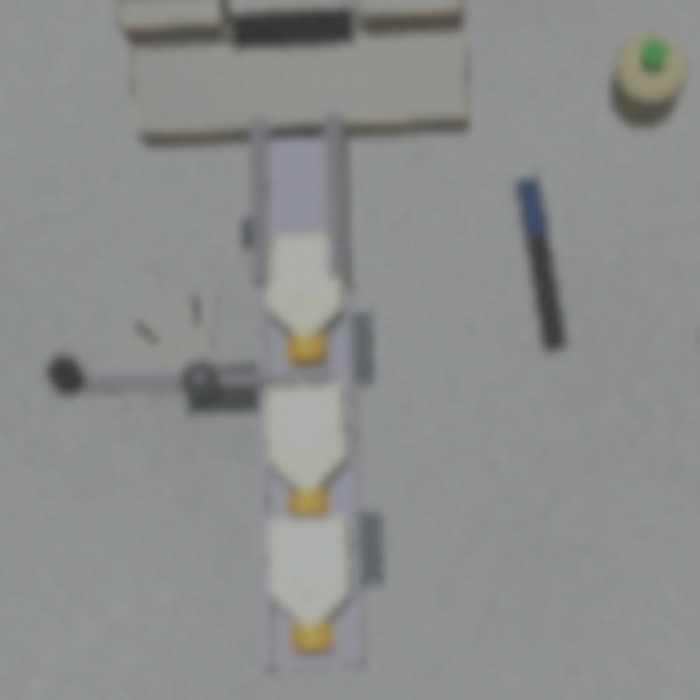

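View pics/s1.png

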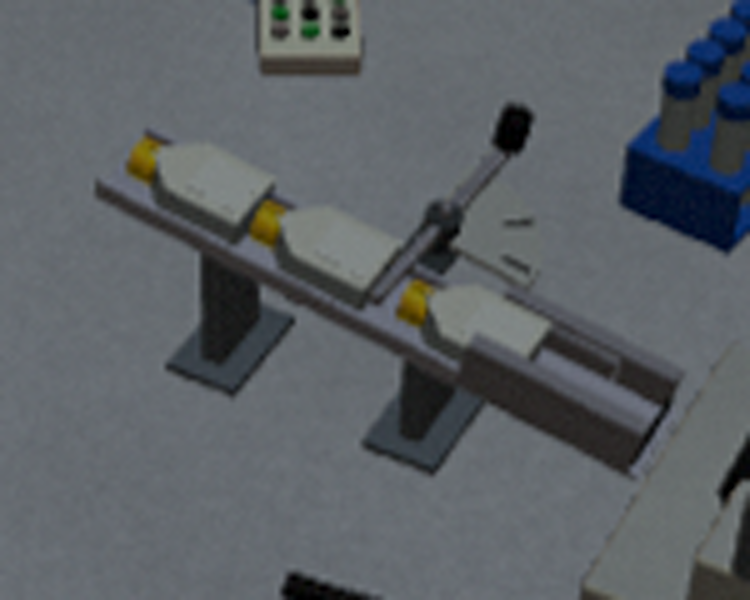

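Run:
```python
from h import *
T=cv2.imread("pics/top0.png")[...,::-1].copy();S=cv2.imread("pics/scene0.png")[...,::-1].copy()
caps={"j":((285.7,189.5),(352.5,180.2)),"a":((286.5,220),(322.9,164.2)),"b":((287,247.2),(298.3,151.4))}
for k,(t,s) in caps.items(): print(k,tri({"top":t,"scene":s}).round(4))
gT=cv2.cvtColor(T,cv2.COLOR_RGB2GRAY);gS=cv2.cvtColor(S,cv2.COLOR_RGB2GRAY)
kt=[(np.array(c)+[230,185],a) for c,a in blobs(gT[185:205,230:245]<90,5)];ks=[(np.array(c)+[366,138],a) for c,a in blobs(gS[138:154,366:380]<30,5)]
print(kt,ks)
kt,ks=max(kt,key=lambda b:b[1])[0],max(ks,key=lambda b:b[1])[0];print("knob",tri({"top":kt,"scene":ks}).round(4))
# bodies (bright) in top
for y0,y1 in((160,190),(195,219),(222,246)):
    w=gT[y0:y1,270:305]>165; b=max(blobs(w),key=lambda b:b[1]);print("body",np.array(b[0])+[270,y0],b[1])
# tray recesses in top
R=gT[180:245,362:436];m=(R<85).astype(np.uint8)
C=[]
for b in blobs(m,60): 
    p=np.array(b[0])+[362,180];w=cast("top",p,.010)[0];C.append(w);print("rec",p,b[1],w.round(4))
print(np.mean(C,0))
C=[]
for c in cv2.findContours(m,0,2)[0]:
    if cv2.contourArea(c)>50:
        r=cv2.minAreaRect(c);w=cast("top",np.array(r[0])+[362,180],.018)[0];print(r,w.round(4));C.append(w)
print(np.mean(C,0))
crop(T,355,170,445,255,6,"t2.png")
```

```text
j [0.5785 0.1327 0.0931]
a [0.4774 0.125  0.1137]
b [0.3905 0.1193 0.1286]
[(array([237.8, 194.6]), 32)] [(array([372.1, 145.4]), 48)]
knob [0.5567 0.2859 0.1153]
body [284.9 176.1] 176
body [285.3 205.9] 214
body [285.9 232.8] 237
rec [412.1 196.9] 373 [ 0.5733 -0.2984  0.01  ]
rec [383.9 198.4] 368 [ 0.5658 -0.2008  0.01  ]
rec [385.6 225. ] 370 [ 0.4737 -0.2078  0.01  ]
rec [413.8 223.5] 374 [ 0.4812 -0.3049  0.01  ]
[ 0.52348801 -0.25297984  0.01      ]
((22.5, 45.0), (16.0, 25.0), 90.0) [ 0.4733 -0.203   0.018 ]
((53.0, 44.0), (16.0, 26.0), 90.0) [ 0.4792 -0.3074  0.018 ]
((20.77212905883789, 18.581857681274414), (15.898041725158691, 25.942411422729492), 86.18592071533203) [ 0.5642 -0.1959  0.018 ]
((51.17326736450195, 16.73267364501953), (15.821091651916504, 26.069976806640625), 84.2894058227539) [ 0.5731 -0.3005  0.018 ]
[ 0.52246309 -0.25166053  0.018     ]
```

```bash
cat > d.py <<'E'
# d.py x y z yaw_deg : shift (40 mm units) in tool axes AFTER the turn, and turn (5 deg units)
import sys;from h import *;from scipy.spatial.transform import Rotation as R
s=get_state();M=R.from_rotvec(s["tool_rot"]).as_matrix();yaw=np.degrees(np.arctan2(M[1,0],M[0,0]))
print("t",round(s["time"],2),"pos",s["position"].round(4),"yaw",yaw.round(2),"tilt",np.degrees(np.arccos(-M[2,2])).round(2),"F",s["ft_force"].round(1),"w",round(s["grip_width"],3),"q",s["joint_positions"].round(2))
if len(sys.argv)>1:
    x,y,z,w=map(float,sys.argv[1:5]);t=(yaw-w+180)%360-180;a=np.radians(w)
    e=(np.array([x,y,z])-s["position"])/.04
    print("turn",round(t/5,2),"dx,dy,dz",np.round([e[0]*np.cos(a)+e[1]*np.sin(a),e[0]*np.sin(a)-e[1]*np.cos(a),-e[2]],2))
E
python3 -m jog '[[[1,0,0,-1,1],[1,0,0,-1,1],[1,0,0,-0.5,0.2]]]' 20; python3 d.py 0.50 -0.30 0.32 4.1; python3 d.py 0.44 0.1228 0.32 4.1
```

```text
time: 0.48
position: [0.1684, -0.6284, 0.3248]
tool_rot: [3.137, 0.108, 0.001]
ft_force: [-0.1, 0.4, 0.2]
grip_width: 1.001
t 0.47 pos [ 0.1684 -0.6284  0.3248] yaw 3.93 tilt 0.15 F [-0.1  0.4  0.2] w 1.001 q [ 1.3   0.3  -0.04  1.28  0.01  1.56 -0.24]
turn -0.03 dx,dy,dz [ 8.86 -7.6   0.12]
t 0.47 pos [ 0.1684 -0.6284  0.3248] yaw 3.93 tilt 0.15 F [-0.1  0.4  0.2] w 1.001 q [ 1.3   0.3  -0.04  1.28  0.01  1.56 -0.24]
turn -0.03 dx,dy,dz [  8.12 -18.25   0.12]
```

```bash
python3 -m jog '[[[1,0.98,-0.84,0,0],[1,0.98,-0.84,0,0],[1,0.98,-0.84,0,0],[1,0.98,-0.84,0,0],[1,0.98,-0.84,0,0],[1,0.98,-0.84,0,0],[1,0.98,-0.84,0,0],[1,0.98,-0.84,0,0],[1,0.98,-0.84,0,0]]]' >/dev/null; python3 d.py; python3 -m jog '[[[0.85,-0.1,-1,0,0],[0.85,-0.1,-1,0,0],[0.85,-0.1,-1,0,0],[0.85,-0.1,-1,0,0],[0.85,-0.1,-1,0,0],[0.85,-0.1,-1,0,0],[0.85,-0.1,-1,0,0],[0.85,-0.1,-1,0,0],[0.85,-0.1,-1,0,0]]]'; python3 d.py 0.44 0.1228 0.2 4.1
```

```text
t 1.6 pos [ 0.4998 -0.3003  0.3222] yaw 3.99 tilt 0.03 F [ 0.7 -0.6 -0.6] w 1.001 q [ 0.81  0.17 -0.36  1.45  0.06  1.53 -1.05]
time: 2.72
position: [0.4374, 0.0563, 0.3222]
tool_rot: [3.139, 0.11, -0.001]
ft_force: [0.5, -0.5, 0.9]
grip_width: 0.848
t 2.73 pos [0.4374 0.0563 0.3222] yaw 4.0 tilt 0.03 F [ 0.5 -0.5  0.9] w 0.848 q [ 0.57 -0.17 -0.65  1.75 -0.1   1.53 -1.58]
turn -0.02 dx,dy,dz [ 0.18 -1.65  3.06]
```

```bash
python3 -m jog '[[[0.85,0.09,-0.83,1,0],[0.85,0.09,-0.83,1,0],[0.85,0,0,1,0],[0.85,0,0,1,0],[0.85,0,0,1,0]]]' >/dev/null; python3 d.py 0.44 0.1228 0.121 4.1;  python3 - <<'E'
from h import *
p,d=eyes.get_image("scene");crop(p,270,90,420,210,5,"s2.png")
E
```

```text
t 3.35 pos [0.4402 0.1216 0.1211] yaw 4.01 tilt 0.03 F [ 0.4  0.6 -0.9] w 0.854 q [ 0.49  0.02 -0.82  2.01  0.02  1.11 -1.84]
turn -0.02 dx,dy,dz [-0.   -0.03  0.  ]
```

View pics/s2.png

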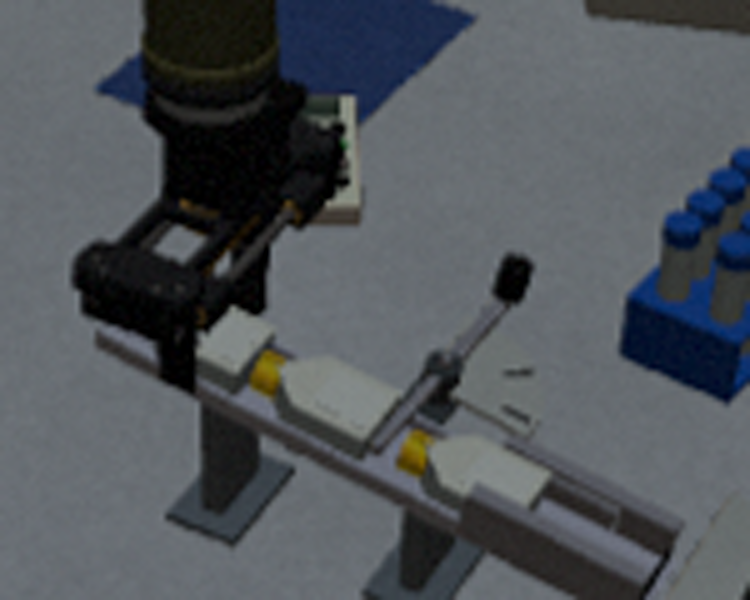

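```bash
python3 -m jog '[[[0.4,0,-0.02,0,0],[0.4,0,0,0,0],[0.4,0,0,0,0],[0.4,0,0,0,0],[0.4,0,0,0,0]]]' 30; python3 -m jog '[[[0.4,0,0,-0.5,0],[0.4,0,0,-1,0],[0.4,0,0,-1,0],[0.4,0,0,-1,0],[0.4,0,0,0,0]]]'
python3 - <<'E'
from h import *
p,d=eyes.get_image("scene");crop(p,240,60,400,190,4,"s3.png")
t,d=eyes.get_image("top");g=cv2.cvtColor(t,cv2.COLOR_RGB2GRAY)[180:250,350:450]
C=[]
for b in blobs(g<85,200): w=cast("top",np.array(b[0])+[350,180],.010)[0];C.append(w);print(b,w.round(4))
print(np.mean(C,0))
E
```

```text
time: 4.03
position: [0.4417, 0.1227, 0.124]
tool_rot: [3.139, 0.109, 0.004]
ft_force: [-0.1, -0.3, 6.7]
grip_width: 0.574
time: 4.65
position: [0.4423, 0.1231, 0.2657]
tool_rot: [3.139, 0.11, 0.01]
ft_force: [0.3, 0.3, -1.0]
grip_width: 0.571
([62.0, 16.9], 362) [ 0.5733 -0.298   0.01  ]
([33.8, 18.5], 355) [ 0.5654 -0.2005  0.01  ]
([35.7, 45.0], 363) [ 0.4737 -0.2082  0.01  ]
([63.8, 43.5], 365) [ 0.4812 -0.3049  0.01  ]
[ 0.52339888 -0.25289402  0.01      ]
```

View pics/s3.png

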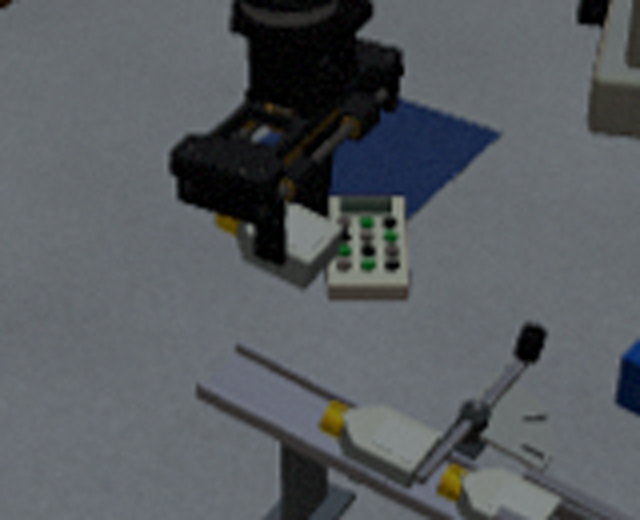

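```bash
python3 -m jog '[[[0.4,0,0,-0.3,-1],[0.4,0,0,0,-1],[0.4,0,0,0,-1],[0.4,0,0,0,-1],[0.4,0,0,0,-1],[0.4,0,0,0,-1],[0.4,0,0,0,-1],[0.4,0,0,0,-1],[0.4,0,0,0,-1]]]'>/dev/null; python3 -m jog '[[[0.4,0,0,0,-1],[0.4,0,0,0,-1],[0.4,0,0,0,-1],[0.4,0,0,0,-1],[0.4,0,0,0,-1],[0.4,0,0,0,-1],[0.4,0,0,0,-1],[0.4,0,0,0,-1],[0.4,0,0,0,-1]]]'; python3 d.py 0.571 -0.284 0.15 94.2
python3 - <<'E'
from h import *
print(cast("top",[(387,134),(415,149),(355,134)],.1).round(3), tri({"top":(415,149),"scene":(316,304)}))
E
```

```text
time: 7.0
position: [0.4395, 0.1223, 0.2727]
tool_rot: [-2.138, -2.299, 0.004]
ft_force: [0.7, -0.2, -1.0]
grip_width: 0.569
t 7.0 pos [0.4395 0.1223 0.2727] yaw 94.17 tilt 0.19 F [ 0.7 -0.2 -1. ] w 0.569 q [ 0.4  -0.11 -0.67  1.8  -0.07  1.43 -0.18]
turn -0.01 dx,dy,dz [-10.37   2.53   3.07]
[[ 0.77  -0.196  0.1  ]
 [ 0.722 -0.289  0.1  ]
 [ 0.768 -0.091  0.1  ]] [ 0.72632513 -0.28911533  0.09046966]
```

```bash
python3 -m jog '[[[0.4,-1,0.25,0,0],[0.4,-1,0.25,0,0],[0.4,-1,0.25,0,0],[0.4,-1,0.25,0,0],[0.4,-1,0.25,0,0],[0.4,-1,0.25,0,0],[0.4,-1,0.25,0,0],[0.4,-1,0.25,0,0],[0.4,-1,0.25,0,0],[0.4,-1,0.25,0,0]]]'>/dev/null; python3 -m jog '[[[0.4,-0.37,0.03,1,0],[0.4,0,0,1,0],[0.4,0,0,1,0],[0.4,0,0,0.8,0],[0.4,0,0,0,0]]]'>/dev/null; python3 d.py 0.571 -0.284 0.024 94.2
python3 - <<'E'
from h import *
p,d=eyes.get_image("scene");crop(p,190,180,350,310,5,"s4.png")
y=[b for b in blobs(yellow(p)>0,8) if b[0][1]>190];print(y)
t,d=eyes.get_image("top");print(blobs(yellow(t)>0,5));crop(t,360,160,450,260,6,"t4.png")
E
```

```text
t 8.88 pos [ 0.5671 -0.2827  0.1176] yaw 94.02 tilt 0.54 F [ 0.5  0.1 -1.3] w 0.568 q [ 0.68  0.38 -0.33  1.6   0.13  1.19  0.4 ]
turn -0.04 dx,dy,dz [-0.04  0.09  2.34]
[([618.4, 192.5], 41), ([637.2, 190.2], 12), ([624.9, 198.8], 8), ([633.1, 204.7], 11), ([250.6, 279.0], 110)]
[([285.9, 189.5], 23), ([286.4, 220.2], 20)]
```

View pics/s4.png

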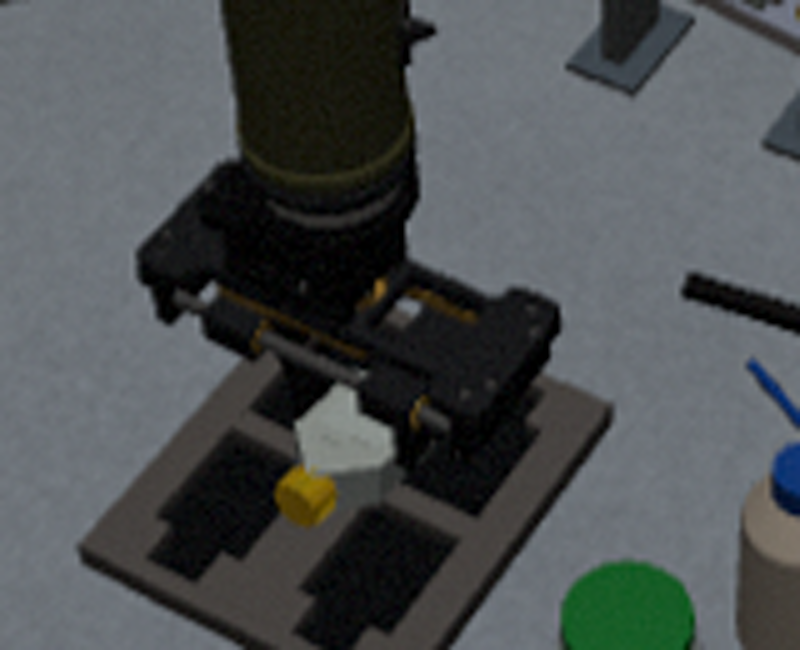

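Run:
```python
from h import *
print(proj("scene",[(0.5707,-0.3318,.1285)]), cast("scene",[(250.6,279.0)],.1285), cast("scene",[(250.6,279.0)],.1255))
```

```text
[[250.43757756 276.7939064 ]] [[ 0.57512121 -0.33657005  0.1285    ]] [[ 0.57346268 -0.33502131  0.1255    ]]
```

```bash
python3 -m jog '[[[0.4,0.03,0.09,0.8,0],[0.4,0,0,0.8,0],[0.4,0,0,0.3,0],[0.4,0,0,0.15,0],[0.4,0,0,0,0]]]'; python3 -m jog '[[[0.4,0,0,0.1,0],[0.4,0,0,0.05,0],[0.4,0,0,0,0]]]';  python3 d.py 0.571 -0.2815 0.024 94.2;python3 - <<'E'
from h import *
p,d=eyes.get_image("scene");crop(p,190,200,350,320,5,"s5.png")
E
```

```text
time: 9.6
position: [0.5746, -0.2831, 0.0416]
tool_rot: [2.142, 2.296, 0.001]
ft_force: [-0.6, -0.2, -0.5]
grip_width: 0.566
time: 9.98
position: [0.5739, -0.2828, 0.0346]
tool_rot: [2.143, 2.298, -0.0]
ft_force: [-0.1, 0.1, -0.5]
grip_width: 0.571
t 9.97 pos [ 0.5739 -0.2828  0.0346] yaw 94.0 tilt 0.01 F [-0.1  0.1 -0.5] w 0.571 q [ 0.67  0.47 -0.32  1.66  0.17  1.03  0.37]
turn -0.04 dx,dy,dz [ 0.04 -0.07  0.27]
```

View pics/s5.png

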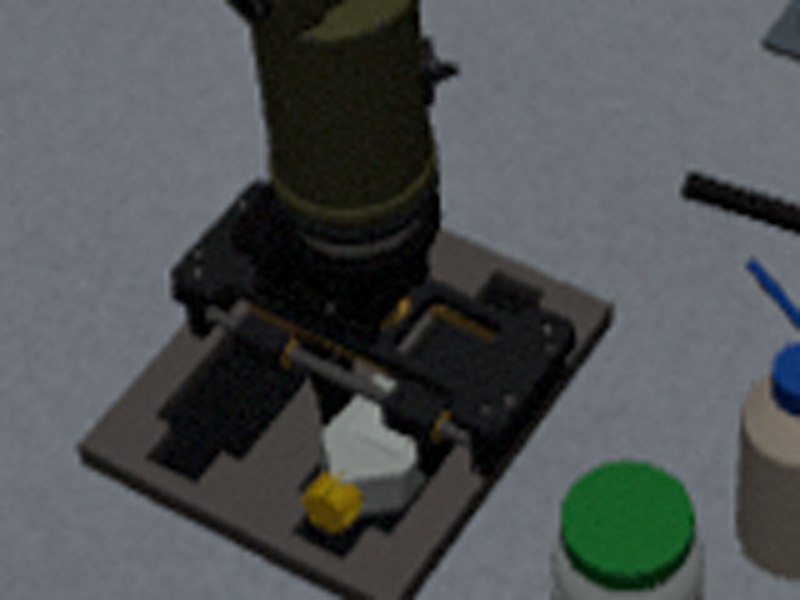

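```bash
python3 -m jog '[[[0.4,0.03,-0.07,0.05,0],[0.4,0,0,0.1,0],[0.4,0,0,0.1,0],[0.4,0,0,0,0]]]'; python3 -m jog '[[[0.4,0,0,0.08,0],[0.4,0,0,0.05,0],[0.4,0,0,0,0]]]';  python3 d.py 0.571 -0.2815 0.020 94.2
```

```text
time: 10.52
position: [0.5711, -0.2831, 0.0259]
tool_rot: [2.142, 2.296, -0.002]
ft_force: [-2.5, -1.4, 7.1]
grip_width: 0.566
time: 10.9
position: [0.5712, -0.2855, 0.022]
tool_rot: [2.142, 2.292, -0.004]
ft_force: [-4.1, -3.0, 11.3]
grip_width: 0.567
t 10.9 pos [ 0.5712 -0.2855  0.022 ] yaw 93.9 tilt 0.31 F [-4.1 -3.  11.3] w 0.567 q [ 0.67  0.48 -0.31  1.68  0.17  1.01  0.36]
turn -0.06 dx,dy,dz [0.1  0.   0.05]
```

```bash
python3 -m jog '[[[0.8,0,0,-0.05,0],[0.8,0,0,0,0],[0.8,0,0,0,0],[0.8,0,0,-0.5,0],[0.8,0,0,-1,0],[0.8,0,0,-1,0],[0,0,0,0,0],[0,0,0,0,0],[0,0,0,0,0]]]'
python3 - <<'E'
from h import *
p,d=eyes.get_image("scene");crop(p,190,200,350,320,5,"s6.png")
y=[b for b in blobs(yellow(p)>0,8) if b[0][1]>200 and b[0][0]<400];print(y)
E
python3 d.py 0.573 -0.290 0.05 94.2
```

```text
time: 12.02
position: [0.5702, -0.2814, 0.1202]
tool_rot: [-2.141, -2.296, 0.001]
ft_force: [0.0, 0.2, 0.4]
grip_width: 0.543
[([266.6, 236.4], 8), ([255.5, 304.4], 86)]
t 12.07 pos [ 0.5703 -0.2814  0.1201] yaw 94.01 tilt 0.13 F [0.2 0.1 0.5] w 0.498 q [ 0.68  0.38 -0.33  1.6   0.13  1.19  0.39]
turn -0.04 dx,dy,dz [-0.22  0.05  1.75]
```

View pics/s6.png

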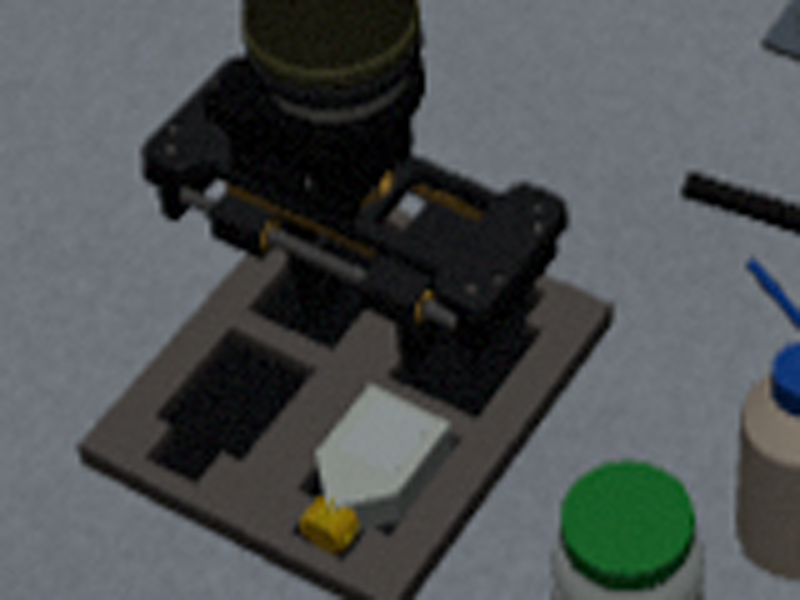

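```bash
python3 -m jog '[[[0,-0.1,0.03,0.7,0],[0,0,0,0.8,0],[0,0,0,0.4,0],[0,0,0,0.1,0],[0,0,0,0,0]]]'; python3 -m jog '[[[0,0,0,0.1,0],[0,0,0,0.1,0],[0,0,0,0.05,0],[0,0,0,0,0]]]'; python3 d.py
```

```text
time: 12.7
position: [0.573, -0.2857, 0.0418]
tool_rot: [2.142, 2.297, 0.0]
ft_force: [-0.2, 0.4, 1.4]
grip_width: 0.021
time: 13.2
position: [0.5726, -0.2857, 0.0325]
tool_rot: [2.142, 2.297, -0.0]
ft_force: [-1.6, 0.7, 6.0]
grip_width: 0.006
t 13.2 pos [ 0.5726 -0.2857  0.0325] yaw 94.0 tilt 0.03 F [-1.6  0.7  6. ] w 0.006 q [ 0.67  0.47 -0.32  1.67  0.17  1.03  0.37]
```

```bash
python3 -m jog '[[[0,0,0,0.1,0],[0,0,0,0.1,0],[0,0,0,0.0,0]]]'; python3 -m jog '[[[0,0,0,-0.7,0],[0,0,0,-1,0],[0,0,0,-1,0],[0,0,0,-1,0],[0,0,0,-1,0],[0.85,0,0,-1,0]]]' ; python3 d.py 0.5264 0.129 0.25 4.1
python3 - <<'E'
from h import *
p,d=eyes.get_image("scene")
print([b for b in blobs(yellow(p)>0,8) if b[0][1]>140 and b[0][0]<400])
t,d=eyes.get_image("top");y=blobs(yellow(t)>0,5);print(y)
m=cv2.cvtColor(t,cv2.COLOR_RGB2GRAY)>165
print([b for b in blobs(m[150:260,270:440],60)])
E
```

```text
time: 13.58
position: [0.5727, -0.2858, 0.0322]
tool_rot: [2.142, 2.297, -0.003]
ft_force: [-19.2, 6.8, 46.0]
grip_width: 0.004
time: 14.32
position: [0.5724, -0.2856, 0.2528]
tool_rot: [2.142, 2.297, -0.0]
ft_force: [-0.1, 0.2, -0.5]
grip_width: 0.057
t 14.32 pos [ 0.5724 -0.2856  0.2528] yaw 94.0 tilt 0.03 F [-0.1  0.2 -0.5] w 0.057 q [ 0.69  0.31 -0.34  1.42  0.1   1.43  0.42]
turn 17.98 dx,dy,dz [ -0.41 -10.42   0.07]
[([323.1, 164.3], 44), ([352.5, 180.1], 42), ([260.5, 217.2], 8), ([255.4, 304.4], 89)]
[([285.9, 189.5], 23), ([286.4, 220.2], 20)]
[([14.9, 26.0], 213), ([139.9, 47.0], 195), ([15.5, 56.0], 257)]
```

```bash
python3 -m jog '[[[0.85,0,0,0,1],[0.85,0,0,0,1],[0.85,0,0,0,1],[0.85,0,0,0,1],[0.85,0,0,0,1],[0.85,0,0,0,1],[0.85,0,0,0,1],[0.85,0,0,0,1],[0.85,0,0,0,1]]]'>/dev/null; python3 -m jog '[[[0.85,0,0,0,1],[0.85,0,0,0,1],[0.85,0,0,0,1],[0.85,0,0,0,1],[0.85,0,0,0,1],[0.85,0,0,0,1],[0.85,0,0,0,1],[0.85,0,0,0,1],[0.85,0,0,0,1]]]'>/dev/null; python3 -m jog '[[[0.85,0,-1,0,0],[0.85,0,-1,0,0],[0.85,0,-1,0,0],[0.85,0,-1,0,0],[0.85,0,-1,0,0],[0.85,0,-1,0,0],[0.85,0,-1,0,0],[0.85,0,-1,0,0],[0.85,0,-1,0,0],[0.85,0,-1,0,0]]]'; python3 d.py 0.524 0.1285 0.109 4.1
```

```text
time: 17.92
position: [0.5441, 0.1145, 0.2507]
tool_rot: [3.139, 0.109, -0.001]
ft_force: [0.2, -0.5, -0.4]
grip_width: 0.85
t 17.93 pos [0.5441 0.1145 0.2507] yaw 3.99 tilt 0.04 F [ 0.2 -0.5 -0.4] w 0.85 q [ 0.13  0.13 -0.42  1.63  0.06  1.39 -1.8 ]
turn -0.02 dx,dy,dz [-0.48 -0.38  3.54]
```

```bash
python3 -m jog '[[[0.85,-0.48,-0.38,0,0],[0.85,0,0,1,0],[0.85,0,0,1,0],[0.85,0,0,1,0],[0.85,0,0,0.4,0],[0.85,0,0,0.1,0],[0.85,0,0,0,0]]]'>/dev/null; python3 d.py 0.524 0.1285 0.109 4.1; python3 -m jog '[[[0.4,0,0,0,0],[0.4,0,0,0,0],[0.4,0,0,0,0],[0.4,0,0,0,0],[0.4,0,0,0,0]]]' 30;  python3 -m jog '[[[0.4,0,0,-0.5,0],[0.4,0,0,-1,0],[0.4,0,0,-1,0],[0.4,0,0,-1,0],[0.4,0,0,-0.6,0],[0.4,0,0,0,0]]]'
python3 - <<'E'
from h import *
p,d=eyes.get_image("scene");crop(p,260,60,410,210,4,"s7.png")
print([b for b in blobs(yellow(p)>0,8) if b[0][1]>60 and b[0][0]<440])
E
```

```text
t 18.8 pos [0.5252 0.1275 0.1124] yaw 4.0 tilt 0.1 F [ 1.3  0.7 -0.1] w 0.85 q [ 0.11  0.2  -0.44  1.85  0.09  1.11 -1.86]
turn -0.02 dx,dy,dz [-0.03 -0.03  0.09]
time: 19.42
position: [0.5247, 0.1274, 0.1118]
tool_rot: [-3.14, -0.11, -0.001]
ft_force: [-0.2, 0.2, 3.2]
grip_width: 0.569
time: 20.18
position: [0.5253, 0.1275, 0.2769]
tool_rot: [-3.139, -0.109, -0.005]
ft_force: [0.1, -0.1, -0.5]
grip_width: 0.57
[([322.5, 121.4], 28), ([352.5, 180.1], 42), ([255.6, 304.2], 82)]
```

```bash
python3 -m jog '[[[0.4,0,0,0,-1],[0.4,0,0,0,-1],[0.4,0,0,0,-1],[0.4,0,0,0,-1],[0.4,0,0,0,-1],[0.4,0,0,0,-1],[0.4,0,0,0,-1],[0.4,0,0,0,-1],[0.4,0,0,0,-1]]]'>/dev/null; python3 -m jog '[[[0.4,0,0,0,-1],[0.4,0,0,0,-1],[0.4,0,0,0,-1],[0.4,0,0,0,-1],[0.4,0,0,0,-1],[0.4,0,0,0,-1],[0.4,0,0,0,-1],[0.4,0,0,0,-1],[0.4,0,0,0,-1]]]'; python3 d.py 0.4792 -0.2883 0.15 94.2
python3 - <<'E'
from h import *
t,d=eyes.get_image("top");g=cv2.cvtColor(t,cv2.COLOR_RGB2GRAY)[170:260,340:460]
for b in blobs(g<85,200): print(b,cast("top",np.array(b[0])+[340,170],.010)[0].round(4))
p,d=eyes.get_image("scene");print([b for b in blobs(yellow(p)>0,8) if b[0][1]>60 and b[0][0]<440]);print([b for b in blobs(yellow(t)>0,5)])
E
```

```text
time: 22.48
position: [0.5234, 0.1268, 0.2729]
tool_rot: [-2.138, -2.299, 0.005]
ft_force: [-0.5, -0.2, -1.0]
grip_width: 0.567
t 22.48 pos [0.5234 0.1268 0.2729] yaw 94.17 tilt 0.22 F [-0.5 -0.2 -1. ] w 0.567 q [ 0.19  0.09 -0.51  1.63  0.04  1.43 -0.25]
turn -0.01 dx,dy,dz [-10.27  -1.86   3.07]
([43.8, 28.4], 352) [ 0.5658 -0.2005  0.01  ]
([45.8, 55.1], 356) [ 0.4733 -0.2085  0.01  ]
([73.8, 53.6], 361) [ 0.4809 -0.3049  0.01  ]
[([330.0, 134.0], 86), ([352.5, 180.1], 42), ([255.4, 304.3], 86)]
[([424.0, 196.8], 20), ([297.2, 200.8], 34)]
```

```bash
python3 - <<'E'
from h import *
print(tri({"scene":(330,134),"top":(297.2,200.8)}).round(4), "seated b",tri({"scene":(255.4,304.3),"top":(424,196.8)}).round(4))
E
python3 -m jog '[[[0.4,-1,-0.18,0,0],[0.4,-1,-0.18,0,0],[0.4,-1,-0.18,0,0],[0.4,-1,-0.18,0,0],[0.4,-1,-0.18,0,0],[0.4,-1,-0.18,0,0],[0.4,-1,-0.18,0,0],[0.4,-1,-0.18,0,0],[0.4,-1,-0.18,0,0],[0.4,-1,-0.18,0,0]]]'>/dev/null; python3 -m jog '[[[0.4,-0.27,-0.06,0.8,0],[0.4,0,0,1,0],[0.4,0,0,1,0],[0.4,0,0,0,0],[0.4,0,0,0,0]]]'>/dev/null; python3 d.py 0.4792 -0.2883 0.032 94.2
```

```text
[0.5265 0.082  0.2732] seated b [ 0.5745 -0.336   0.021 ]
t 24.45 pos [ 0.4793 -0.288   0.1643] yaw 93.97 tilt 0.06 F [0.6 0.2 0.2] w 0.564 q [ 0.61  0.17 -0.13  1.76  0.02  1.22  0.54]
turn -0.05 dx,dy,dz [-0.01 -0.    3.31]
```

Run:
```python
from h import *
p,d=eyes.get_image("scene");y=[b for b in blobs(yellow(p)>0,30) if b[0][1]>160 and b[0][0]<350];print(y)
t,d=eyes.get_image("top");yt=blobs(yellow(t)>0,5);print(yt)
for b in y:
  print(cast("scene",b[0],.169).round(4))
  for c in yt: print(tri({"scene":b[0],"top":c[0]}).round(4))
crop(p,180,170,330,300,5,"s8.png")
```

```text
[([219.9, 251.7], 103), ([255.5, 304.4], 87)]
[([285.7, 189.5], 22), ([423.5, 199.2], 10)]
[[ 0.4858 -0.3362  0.169 ]]
[ 0.4768 -0.0542  0.0301]
[ 0.5243 -0.323   0.1869]
[[ 0.6493 -0.4038  0.169 ]]
[ 0.5156 -0.007  -0.2834]
[ 0.569  -0.3342  0.0134]
```

View pics/s8.png

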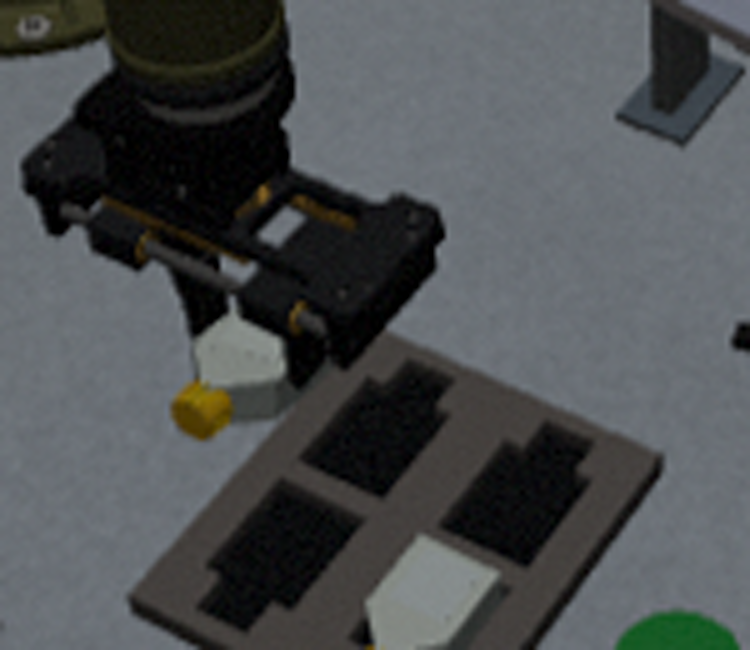

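```bash
python3 -m jog '[[[0.4,-0.15,0,1,0],[0.4,0,0,1,0],[0.4,0,0,0.9,0],[0.4,0,0,0.2,0],[0.4,0,0,0,0],[0.4,0,0,0,0]]]'; python3 d.py 0.4792 -0.294 0.026 94.2
```

```text
time: 25.3
position: [0.4808, -0.2947, 0.0415]
tool_rot: [2.14, 2.295, 0.001]
ft_force: [0.3, -0.6, -0.3]
grip_width: 0.569
t 25.3 pos [ 0.4808 -0.2947  0.0415] yaw 93.99 tilt 0.22 F [ 0.3 -0.6 -0.3] w 0.569 q [ 0.61  0.3  -0.13  1.86  0.05  0.98  0.54]
turn -0.04 dx,dy,dz [ 0.02 -0.04  0.39]
```

```bash
python3 -m jog '[[[0.4,0.02,-0.04,0.12,0],[0.4,0,0,0.1,0],[0.4,0,0,0.05,0],[0.4,0,0,0,0]]]'; python3 -m jog '[[[0.4,0,0,0.05,0],[0.4,0,0,0.03,0],[0.4,0,0,0,0]]]';python3 d.py 0.4792 -0.294 0.026 94.2;  python3 - <<'E'
from h import *
p,d=eyes.get_image("scene");crop(p,180,200,330,320,5,"s9.png")
E
```

```text
time: 25.8
position: [0.4778, -0.2939, 0.0296]
tool_rot: [2.142, 2.297, -0.001]
ft_force: [-1.7, -0.4, 5.9]
grip_width: 0.568
time: 26.18
position: [0.478, -0.2955, 0.0274]
tool_rot: [2.142, 2.294, -0.002]
ft_force: [-3.1, -2.3, 10.0]
grip_width: 0.569
t 26.18 pos [ 0.478  -0.2955  0.0274] yaw 93.94 tilt 0.2 F [-3.1 -2.3 10. ] w 0.569 q [ 0.61  0.32 -0.12  1.88  0.05  0.95  0.53]
turn -0.05 dx,dy,dz [0.03 0.03 0.03]
```

View pics/s9.png

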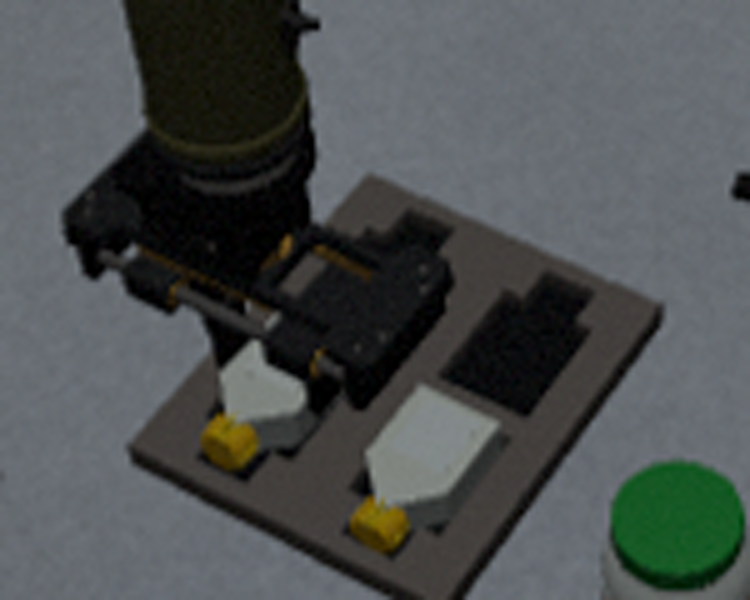

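```bash
python3 -m jog '[[[0.75,0,0,-0.05,0],[0.75,0,0,0,0],[0.75,0,0,0,0],[0.75,0,0,-0.5,0],[0.75,0,0,-0.8,0],[0,0,0,-0.5,0],[0,0,0,0,0],[0,0,0,0,0],[0,0,0,0,0],[0,0,0,0,0]]]'; python3 d.py 0.4792 -0.2925 0.042 94.2
python3 - <<'E'
from h import *
p,d=eyes.get_image("scene");print([b for b in blobs(yellow(p)>0,30) if b[0][1]>160 and b[0][0]<350])
print(proj("scene",[(0.4792+.0037,-0.2908-.0499,.019),(0.571+.0037,-.284-.0499,.019)]))
E
```

```text
time: 27.48
position: [0.4771, -0.2928, 0.0984]
tool_rot: [-2.141, -2.297, 0.001]
ft_force: [-0.4, 0.3, -0.4]
grip_width: 0.268
t 27.48 pos [ 0.4771 -0.2928  0.0984] yaw 94.01 tilt 0.09 F [-0.4  0.3 -0.4] w 0.268 q [ 0.62  0.23 -0.13  1.82  0.03  1.09  0.55]
turn -0.04 dx,dy,dz [0.   0.05 1.41]
[([225.6, 289.5], 82), ([255.5, 304.3], 86)]
[[226.22276051 289.3356721 ]
 [255.45071547 304.22251984]]
```

```bash
python3 -m jog '[[[0,0,0.05,0.5,0],[0,0,0,0.6,0],[0,0,0,0.3,0],[0,0,0,0.1,0],[0,0,0,0.05,0],[0,0,0,0,0]]]'; python3 -m jog '[[[0,0,0,0.07,0],[0,0,0,0.04,0],[0,0,0,0,0]]]'
```

```text
time: 28.28
position: [0.48, -0.2932, 0.038]
tool_rot: [2.142, 2.297, 0.0]
ft_force: [-0.3, 0.6, 0.4]
grip_width: 0.005
time: 28.65
position: [0.4795, -0.2929, 0.0329]
tool_rot: [-2.142, -2.298, 0.0]
ft_force: [0.4, -0.7, -0.2]
grip_width: 0.008
```

```bash
python3 -m jog '[[[0,0,0,0.04,0],[0,0,0,0.03,0],[0,0,0,0,0]]]'; python3 -m jog '[[[0,0,0,-0.7,0],[0,0,0,-1,0],[0,0,0,-1,0],[0.5,0,0,-1,0],[0.5,0,0,-1,0],[0.5,0,0,-1,0]]]' ; python3 d.py 0.5545 0.2845 0.25 4.1
```

```text
time: 29.02
position: [0.4798, -0.293, 0.0324]
tool_rot: [2.143, 2.298, -0.0]
ft_force: [-4.9, 2.6, 14.9]
grip_width: 0.004
time: 29.78
position: [0.4795, -0.2928, 0.2595]
tool_rot: [2.142, 2.297, -0.0]
ft_force: [0.7, -0.3, 0.2]
grip_width: 0.258
t 29.77 pos [ 0.4795 -0.2928  0.2595] yaw 94.0 tilt 0.02 F [ 0.7 -0.3  0.2] w 0.258 q [ 0.62  0.12 -0.13  1.62  0.02  1.4   0.56]
turn 17.98 dx,dy,dz [  2.9  -14.26   0.24]
```

```bash
python3 d.py 0.5555 0.2845 0.25 94; python3 -m jog '[[[0.5,1,0.05,0,0],[0.5,1,0.05,0,0],[0.5,1,0.05,0,0],[0.5,1,0.05,0,0],[0.5,1,0.05,0,0],[0.5,1,0.05,0,0],[0.5,1,0.05,0,0],[0.5,1,0.05,0,0],[0.5,1,0.05,0,0],[0.5,1,0.05,0,0]]]'>/dev/null;  python3 d.py 0.5555 0.2845 0.15 94;python3 - <<'E'
from h import *
p,_=eyes.get_image("scene");print([(np.array(c)+[360,130],a) for c,a in blobs(cv2.cvtColor(p,cv2.COLOR_RGB2GRAY)[130:165,360:390]<30,20)])
print(proj("scene",[(0.5555,.2845,.118)]))
E
```

```text
t 29.77 pos [ 0.4795 -0.2928  0.2595] yaw 94.0 tilt 0.02 F [ 0.7 -0.3  0.2] w 0.258 q [ 0.62  0.12 -0.13  1.62  0.02  1.4   0.56]
turn 0.0 dx,dy,dz [14.27  2.9   0.24]
t 31.02 pos [0.4714 0.1088 0.2582] yaw 94.0 tilt 0.04 F [ 1.   0.8 -0.5] w 0.502 q [ 0.25 -0.03 -0.52  1.78 -0.02  1.39 -0.19]
turn -0.0 dx,dy,dz [4.24 2.4  2.71]
[(array([372.2, 145.5]), 46)]
[[371.4695734  144.84762283]]
```

```bash
python3 -m jog '[[[0.5,0.85,0.49,0,0],[0.5,0.85,0.49,0,0],[0.5,0.85,0.49,0,0],[0.5,0.85,0.49,0.5,0],[0.5,0.85,0.49,0.5,0],[0.5,0,0,0.7,0],[0.5,0,0,0.7,0],[0.5,0,0,0.5,0],[0.5,0,0,0,0]]]';  python3 d.py 0.557 0.2848 0.111 94;python3 - <<'E'
from h import *
p,_=eyes.get_image("scene");crop(p,310,80,430,200,5,"s10.png")
E
```

```text
time: 32.2
position: [0.5567, 0.283, 0.1405]
tool_rot: [-2.142, -2.297, 0.005]
ft_force: [0.1, 0.6, 0.1]
grip_width: 0.499
t 32.2 pos [0.5567 0.283  0.1405] yaw 93.99 tilt 0.18 F [0.1 0.6 0.1] w 0.499 q [-0.01  0.39 -0.63  1.6   0.24  1.23 -0.61]
turn -0.0 dx,dy,dz [0.04 0.01 0.74]
```

View pics/s10.png

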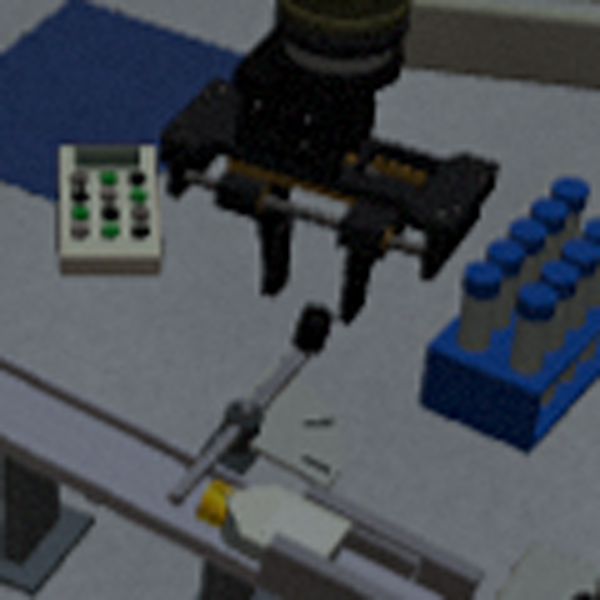

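```bash
python3 -m jog '[[[0.5,0.04,0,0.4,0],[0.5,0,0,0.3,0],[0.5,0,0,0,0],[0.1,0,0,0,0],[0.1,0,0,0,0],[0.1,0,0,0,0],[0.1,0,0,0,0],[0.1,0,0,0,0]]]' 15;  python3 d.py;python3 - <<'E'
from h import *
F=np.array([.6185,.1342]);psi=np.radians(4.1)
def W(s,lat,h):
    xf=s*np.cos(.17453)+h*np.sin(.17453);z=.075-s*np.sin(.17453)+h*np.cos(.17453)
    return np.array([F[0]+xf*np.cos(psi)-lat*np.sin(psi),F[1]+xf*np.sin(psi)+lat*np.cos(psi),z])
P=get_state()["position"]
for q in (-.05,0,.05,.785,1.5):
    print(q,W(-.062+.085*np.sin(q),.068+.085*np.cos(q),.033).round(4))
prev=W(-.062,.153,.033);a=np.radians(94)
for q in np.linspace(.15,1.5,10):
    n=W(-.062+.085*np.sin(q),.068+.085*np.cos(q),.033);e=(n-prev)/.04;prev=n
    print(q.round(2),np.round([e[0]*np.cos(a)+e[1]*np.sin(a),e[0]*np.sin(a)-e[1]*np.cos(a),-e[2]],3))
E
```

```text
time: 33.25
position: [0.5579, 0.2857, 0.1146]
tool_rot: [2.142, 2.297, 0.002]
ft_force: [1.4, 0.6, 0.6]
grip_width: 0.247
t 33.25 pos [0.5579 0.2857 0.1146] yaw 94.0 tilt 0.06 F [1.4 0.6 0.6] w 0.247 q [-0.02  0.41 -0.62  1.63  0.25  1.18 -0.63]
-0.05 [0.5482 0.2824 0.119 ]
0 [0.5524 0.2829 0.1183]
0.05 [0.5566 0.283  0.1175]
0.785 [0.6132 0.2623 0.1078]
1.5 [0.6413 0.21   0.1035]
0.15 [-0.023  0.313  0.055]
0.3 [-0.071  0.306  0.054]
0.45 [-0.116  0.292  0.051]
0.6 [-0.159  0.272  0.048]
0.75 [-0.199  0.245  0.043]
0.9 [-0.234  0.213  0.038]
1.05 [-0.263  0.176  0.031]
1.2 [-0.287  0.136  0.024]
1.35 [-0.304  0.092  0.016]
1.5 [-0.315  0.046  0.008]
```

```bash
python3 -m jog '[[[0.1,-0.02,0.31,0.055,0],[0.1,-0.07,0.31,0.05,0],[0.1,-0.12,0.29,0.05,0],[0.1,-0.16,0.27,0.05,0],[0.1,-0.2,0.25,0.04,0],[0.1,0,0,0,0]]]';python3 -m jog '[[[0.1,-0.23,0.21,0.04,0],[0.1,-0.26,0.18,0.03,0],[0.1,-0.29,0.14,0.02,0],[0.1,-0.3,0.09,0.02,0],[0.1,0,0,0,0],[0.1,0,0,0,0]]]'; python3 d.py
```

```text
time: 34.0
position: [0.6184, 0.2648, 0.1037]
tool_rot: [2.144, 2.294, 0.002]
ft_force: [2.1, 1.1, -0.1]
grip_width: 0.255
time: 34.75
position: [0.6432, 0.2223, 0.0995]
tool_rot: [2.144, 2.296, -0.008]
ft_force: [-5.0, -0.1, 4.3]
grip_width: 0.251
t 34.75 pos [0.6432 0.2223 0.0995] yaw 93.91 tilt 0.28 F [-5.  -0.1  4.3] w 0.251 q [ 0.04  0.53 -0.57  1.49  0.3   1.21 -0.5 ]
```

```bash
python3 -m jog '[[[0.1,-0.16,0,0.0,0],[0.1,-0.16,0,0,0],[0.1,0,0,0,0]]]';python3 -m jog '[[[0.1,-0.08,0,0,0],[0.1,0,0,0,0]]]';python3 -m jog '[[[0.1,-0.08,0,0,0],[0.1,0,0,0,0]]]'
```

```text
time: 35.12
position: [0.6436, 0.2194, 0.0998]
tool_rot: [-2.133, -2.298, -0.011]
ft_force: [-0.9, 14.2, -2.4]
grip_width: 0.253
time: 35.38
position: [0.6435, 0.2191, 0.0999]
tool_rot: [-2.129, -2.299, -0.016]
ft_force: [-1.3, 17.5, -3.5]
grip_width: 0.25
time: 35.62
position: [0.6436, 0.218, 0.1001]
tool_rot: [-2.126, -2.299, -0.019]
ft_force: [-1.2, 20.7, -3.9]
grip_width: 0.254
```

```bash
python3 -m jog '[[[0.1,0.15,0,0,0],[0.5,0,0,0,0],[0.5,0,0,0,0],[0.5,0,0,0,0],[0.5,0,0,-0.8,0],[0.5,0,0,-1,0],[0.5,0,0,-1,0],[0.5,0,0,-1,0]]]';python3 - <<'E'
from h import *
t,_=eyes.get_image("top");crop(t,235,140,325,230,6,"t10.png")
p,_=eyes.get_image("scene");crop(p,310,110,430,210,6,"s11.png")
E
```

```text
time: 36.62
position: [0.6453, 0.2106, 0.2532]
tool_rot: [2.143, 2.295, -0.001]
ft_force: [0.6, 0.3, 0.8]
grip_width: 0.501
```

View pics/s11.png

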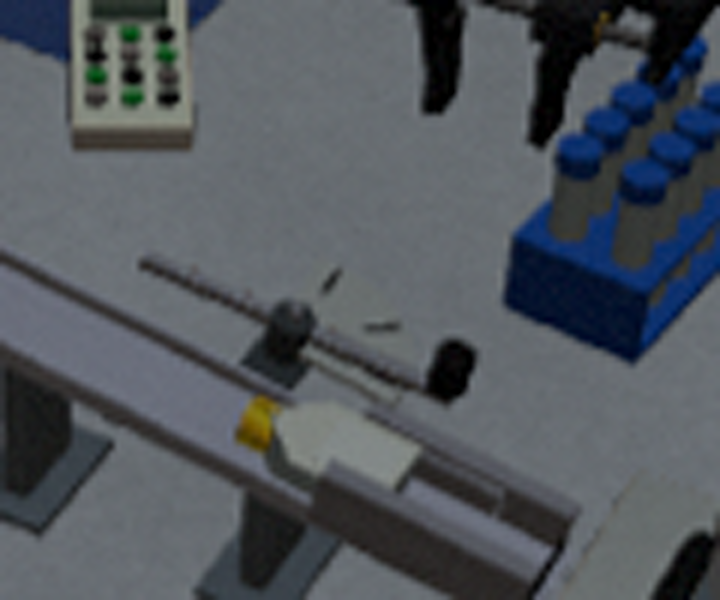

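```bash
python3 - <<'E'
from h import *
t=cv2.imread("pics/top0.png")[...,::-1].copy();g=cv2.cvtColor(t,cv2.COLOR_RGB2GRAY).astype(int)
print(g[155:200,283:288].mean(1).round().tolist())
m=np.argmin
print(cast("top",[(285,166.5),(285.5,191.5)],.095).round(4))
p,_=eyes.get_image("scene");b=max(blobs(cv2.cvtColor(p,cv2.COLOR_RGB2GRAY)[160:182,378:396]<30,15),key=lambda b:b[1]);b=np.array(b[0])+[378,160];print("knob",b,cast("scene",b,.1035).round(4))
t,_=eyes.get_image("top");print(blobs(yellow(t)>0,5))
print(blobs(cv2.cvtColor(t,cv2.COLOR_RGB2GRAY)[160:190,250:278]<75,8))
E
python3 d.py 0.681 0.1385 0.15 94
```

```text
[146.0, 146.0, 146.0, 146.0, 146.0, 146.0, 146.0, 146.0, 146.0, 146.0, 147.0, 154.0, 164.0, 171.0, 173.0, 172.0, 173.0, 173.0, 173.0, 173.0, 173.0, 173.0, 173.0, 172.0, 170.0, 171.0, 171.0, 172.0, 172.0, 170.0, 164.0, 156.0, 149.0, 144.0, 141.0, 137.0, 126.0, 115.0, 122.0, 130.0, 131.0, 138.0, 154.0, 167.0, 172.0]
[[0.6552 0.1376 0.095 ]
 [0.5723 0.1334 0.095 ]]
knob [384.7 171.5] [[0.6443 0.2094 0.1035]]
[([286.1, 189.4], 25), ([424.0, 196.9], 19), ([425.9, 223.3], 21)]
[([17.7, 14.3], 139)]
t 36.83 pos [0.6455 0.2112 0.2527] yaw 93.93 tilt 0.12 F [ 0.2  0.2 -0.8] w 0.496 q [ 0.06  0.43 -0.59  1.31  0.24  1.47 -0.44]
turn -0.01 dx,dy,dz [-1.88  0.76  2.57]
```

```bash
python3 d.py 0.682 0.139 0.13 94; python3 -m jog '[[[0,-0.92,0.38,0,0],[0,-0.92,0.38,0,0],[0,0,0,0,0],[0,0,0,0,0],[0,0,0,1,0],[0,0,0,1,0],[0,0,0,0.8,0],[0,0,0,0,0],[0,0,0,0,0]]]' 40; python3 d.py 0.682 0.139 0.078 94
```

```text
t 36.83 pos [0.6455 0.2112 0.2527] yaw 93.93 tilt 0.12 F [ 0.2  0.2 -0.8] w 0.496 q [ 0.06  0.43 -0.59  1.31  0.24  1.47 -0.44]
turn -0.01 dx,dy,dz [-1.87  0.78  3.07]
time: 37.95
position: [0.6805, 0.1423, 0.1413]
tool_rot: [2.141, 2.299, 0.002]
ft_force: [0.3, 0.3, 0.2]
grip_width: 0.007
t 37.95 pos [0.6805 0.1423 0.1413] yaw 94.08 tilt 0.1 F [0.3 0.3 0.2] w 0.007 q [ 0.15  0.52 -0.55  1.41  0.27  1.29 -0.35]
turn 0.02 dx,dy,dz [-0.08  0.03  1.58]
```

```bash
python3 -m jog '[[[0,-0.08,0.03,0.3,0],[0,0,0,0.5,0],[0,0,0,0.5,0],[0,0,0,0.2,0],[0,0,0,0,0],[0,0,0,0,0]]]'; python3 d.py 0.682 0.139 0.078 94
```

```text
time: 38.7
position: [0.6821, 0.1381, 0.0805]
tool_rot: [2.142, 2.297, 0.001]
ft_force: [0.0, 0.3, 0.4]
grip_width: 0.008
t 38.7 pos [0.6821 0.1381 0.0805] yaw 94.0 tilt 0.06 F [0.  0.3 0.4] w 0.008 q [ 0.14  0.57 -0.53  1.47  0.3   1.19 -0.36]
turn 0.0 dx,dy,dz [ 0.02 -0.    0.06]
```

```bash
python3 -m jog '[[[0,0,0,0.05,0],[0,0,-0.15,-0.026,0],[0,0,-0.15,-0.026,0],[0,0,-0.15,-0.026,0],[0,0,-0.1,-0.018,0],[0,0,-0.1,-0.018,0],[0,0,0,0,0]]]'; python3 -m jog '[[[0,0,-0.15,-0.026,0],[0,0,-0.15,-0.026,0],[0,0,-0.15,-0.026,0],[0,0,0,0,0]]]';python3 -m jog '[[[0,0,-0.15,-0.026,0],[0,0,-0.15,-0.026,0],[0,0,0,0,0],[0,0,0,0,0]]]'
python3 - <<'E'
from h import *
p,_=eyes.get_image("scene");crop(p,300,100,430,210,5,"s12.png")
print([b for b in blobs(yellow(p)>0,15) if b[0][1]>130 and b[0][0]<400])
E
```

```text
time: 39.58
position: [0.6579, 0.1362, 0.0841]
tool_rot: [2.14, 2.295, 0.007]
ft_force: [5.9, 0.8, 0.5]
grip_width: 0.005
time: 40.08
position: [0.6392, 0.1348, 0.0869]
tool_rot: [2.141, 2.295, 0.005]
ft_force: [4.1, 0.0, 3.2]
grip_width: 0.005
time: 40.58
position: [0.625, 0.1338, 0.0872]
tool_rot: [-2.142, -2.297, 0.002]
ft_force: [0.6, 0.1, 0.6]
grip_width: 0.008
[([340.5, 173.6], 42), ([225.6, 289.5], 84), ([255.4, 304.4], 88)]
```

View pics/s12.png

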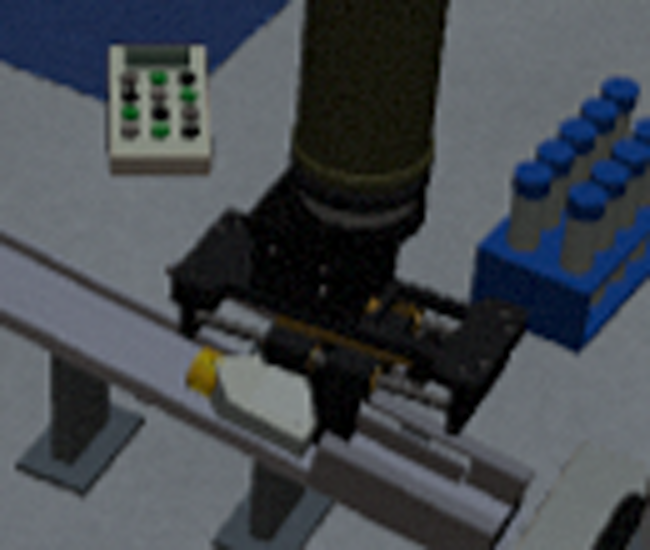

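```bash
python3 -m jog '[[[0,0,-0.15,-0.026,0],[0,0,-0.15,-0.026,0],[0,0,-0.15,-0.026,0],[0,0,0,0,0],[0,0,0.1,-0.5,0],[0,0,0.1,-1,0],[0.85,0,0,-1,0],[0.85,0,0,-1,0],[0.85,0,0,0,0],[0.85,0,0,0,0]]]'
python3 - <<'E'
from h import *
p,_=eyes.get_image("scene");t,_=eyes.get_image("top")
a=[b for b in blobs(yellow(p)>0,15) if 130<b[0][1]<200 and b[0][0]<400];c=[b for b in blobs(yellow(t)>0,5)];print(a,c)
for x in c:
  if x[0][0]<320 and a: print(tri({"scene":a[0][0],"top":x[0]}).round(4))
g=cv2.cvtColor(t,cv2.COLOR_RGB2GRAY)[170:260,340:460]
for b in blobs(g<85,200): print(b,cast("top",np.array(b[0])+[340,170],.010)[0].round(4))
E
python3 d.py
```

```text
time: 41.88
position: [0.6153, 0.133, 0.2301]
tool_rot: [-2.142, -2.297, 0.002]
ft_force: [0.1, -0.5, -0.3]
grip_width: 0.374
[([335.0, 170.9], 42)] [([424.0, 196.9], 19), ([426.1, 223.3], 19)]
([43.8, 28.4], 353) [ 0.5658 -0.2005  0.01  ]
([45.8, 55.0], 353) [ 0.4737 -0.2085  0.01  ]
t 41.98 pos [0.6149 0.1328 0.2291] yaw 94.0 tilt 0.17 F [-0.3  0.3 -0.9] w 0.46 q [ 0.21  0.33 -0.59  1.48  0.18  1.39 -0.32]
```

```bash
python3 -m jog '[[[0.72,0,-1,0,-1],[0.72,0,0,0,-1],[0.72,0,0,0,-1],[0.72,0,0,0,-1],[0.72,0,0,0,-1],[0.72,0,0,0,-1],[0.72,0,0,0,-1],[0.72,0,0,0,-1],[0.72,0,0,0,-1]]]'>/dev/null;  python3 -m jog '[[[0.72,0,0,0,-1],[0.72,0,0,0,-1],[0.72,0,0,0,-1],[0.72,0,0,0,-1],[0.72,0,0,0,-1],[0.72,0,0,0,-1],[0.72,0,0,0,-1],[0.72,0,0,0,-1],[0.72,0,0,0,-1]]]'; python3 d.py 0.568 0.1302 0.1035 184.1
python3 - <<'E'
from h import *
print(cast("scene",[(335.0, 170.9)],.106).round(4), cast("scene",[(335.0, 170.9)],.103).round(4), cast("scene",[(352.5,180.2)],.0953), cast("scene",[(322.9,164.2)],.113))
E
```

```text
time: 44.22
position: [0.5752, 0.1301, 0.2294]
tool_rot: [0.114, -3.137, 0.0]
ft_force: [0.6, -0.3, 0.7]
grip_width: 0.719
t 44.23 pos [0.5752 0.1301 0.2294] yaw -175.83 tilt 0.14 F [ 0.6 -0.3  0.7] w 0.719 q [ 0.41  0.28 -0.81  1.57  0.21  1.38  1.22]
turn 0.01 dx,dy,dz [0.18 0.01 3.15]
[[0.5195 0.1263 0.106 ]] [[0.5177 0.1292 0.103 ]] [[0.57916952 0.12994445 0.0953    ]] [[0.4764379  0.12523941 0.113     ]]
```

```bash
python3 -m jog '[[[0.72,0.13,0.01,0.6,0],[0.72,0,0,1,0],[0.72,0,0,1,0],[0.72,0,0,0.45,0],[0.72,0,0,0.1,0],[0.72,0,0,0,0]]]'>/dev/null; python3 d.py 0.57 0.1302 0.1035 184.1; python3 -m jog '[[[0.4,0,0,0,0],[0.4,0,0,0,0],[0.4,0,0,0,0],[0.4,0,0,0,0],[0.4,0,0,0,0]]]' 30; python3 -m jog '[[[0.4,0,0,-0.4,0],[0.4,0,0,-1,0],[0.4,0,0,-1,0],[0.4,0,0,-1,0],[0.4,0,0,-0.8,0],[0.4,0,0,0,0],[0.4,0,0,0,0]]]'
python3 - <<'E'
from h import *
p,_=eyes.get_image("scene");t,_=eyes.get_image("top")
a=[b for b in blobs(yellow(p)>0,10) if 60<b[0][1]<320 and b[0][0]<400];c=[b for b in blobs(yellow(t)>0,5)];print(a,c)
E
```

```text
t 44.98 pos [0.5713 0.1308 0.1057] yaw -175.99 tilt 0.07 F [ 0.5 -0.1  0.4] w 0.722 q [ 0.38  0.37 -0.78  1.73  0.28  1.15  1.16]
turn -0.02 dx,dy,dz [ 0.03 -0.01  0.05]
time: 45.6
position: [0.5714, 0.1306, 0.1058]
tool_rot: [-0.11, 3.138, -0.0]
ft_force: [0.1, -0.1, 6.2]
grip_width: 0.564
time: 46.48
position: [0.5701, 0.1301, 0.2719]
tool_rot: [0.11, -3.138, 0.001]
ft_force: [-0.9, -0.3, -1.2]
grip_width: 0.564
[([335.5, 127.6], 29), ([225.6, 289.4], 81), ([255.5, 304.3], 84)] [([424.0, 196.9], 19), ([426.0, 223.4], 20)]
```

```bash
python3 -m jog '[[[0.4,0,0,0,1],[0.4,0,0,0,1],[0.4,0,0,0,1],[0.4,0,0,0,1],[0.4,0,0,0,1],[0.4,0,0,0,1],[0.4,0,0,0,1],[0.4,0,0,0,1],[0.4,0,0,0,1]]]'>/dev/null;  python3 -m jog '[[[0.4,0,0,0,1],[0.4,0,0,0,1],[0.4,0,0,0,1],[0.4,0,0,0,1],[0.4,0,0,0,1],[0.4,0,0,0,1],[0.4,0,0,0,1],[0.4,0,0,0,1],[0.4,0,0,0,1]]]'; python3 d.py 0.474 -0.22 0.2 94.2
python3 - <<'E'
from h import *
p,_=eyes.get_image("scene");t,_=eyes.get_image("top")
a=[b for b in blobs(yellow(p)>0,10) if 60<b[0][1]<320 and b[0][0]<400];c=[b for b in blobs(yellow(t)>0,5)];print(a,c)
for x in c:
  if x[0][0]<400 and a: print(tri({"scene":a[0][0],"top":x[0]}).round(4),cast("top",x[0],.277))
g=cv2.cvtColor(t,cv2.COLOR_RGB2GRAY)[170:260,340:460]
for b in blobs(g<85,200): print(b,cast("top",np.array(b[0])+[340,170],.010)[0].round(4))
E
```

```text
time: 48.82
position: [0.57, 0.1302, 0.2712]
tool_rot: [-2.145, -2.293, 0.003]
ft_force: [0.2, 0.2, -0.6]
grip_width: 0.565
t 48.83 pos [0.57   0.1302 0.2712] yaw 93.84 tilt 0.16 F [ 0.2  0.2 -0.6] w 0.565 q [ 0.27  0.22 -0.63  1.52  0.13  1.45 -0.3 ]
turn -0.07 dx,dy,dz [-8.56 -3.03  1.78]
[([225.7, 289.4], 81), ([255.5, 304.4], 86)] [([424.0, 196.9], 19), ([426.0, 223.4], 20)]
([43.9, 28.5], 354) [ 0.5654 -0.2008  0.01  ]
([45.7, 55.1], 352) [ 0.4733 -0.2082  0.01  ]
```

```bash
python3 -m jog '[[[0.4,-1,-0.36,0,-0.07],[0.4,-1,-0.36,0,0],[0.4,-1,-0.36,0,0],[0.4,-1,-0.36,0,0],[0.4,-1,-0.36,0,0],[0.4,-1,-0.36,0,0],[0.4,-1,-0.36,0,0],[0.4,-1,-0.36,0,0],[0.4,-0.6,-0.15,0,0]]]'>/dev/null; python3 -m jog '[[[0.4,0,0,1,0],[0.4,0,0,1,0],[0.4,0,0,1,0],[0.4,0,0,1,0],[0.4,0,0,1,0],[0.4,0,0,0.2,0],[0.4,0,0,0,0],[0.4,0,0,0,0]]]'; python3 d.py 0.474 -0.2215 0.042 94.2
```

```text
time: 51.05
position: [0.477, -0.2222, 0.0666]
tool_rot: [2.133, 2.302, 0.001]
ft_force: [0.3, 0.1, -0.7]
grip_width: 0.568
t 51.05 pos [ 0.477  -0.2222  0.0666] yaw 94.37 tilt 0.18 F [ 0.3  0.1 -0.7] w 0.568 q [ 0.7   0.21 -0.34  1.93  0.08  1.01  0.39]
turn 0.03 dx,dy,dz [ 0.02 -0.07  0.62]
```

Run:
```python
from h import *
p,_=eyes.get_image("scene");crop(p,190,200,320,300,6,"s13.png")
t,_=eyes.get_image("top");print(blobs(yellow(t)>0,3),blobs(yellow(p)[200:320,180:330]>0,5))
```

```text
[([424.0, 196.8], 20), ([376.8, 224.8], 32)] [([73.5, 20.0], 8), ([45.5, 89.5], 83), ([75.4, 104.4], 87)]
```

View pics/s13.png

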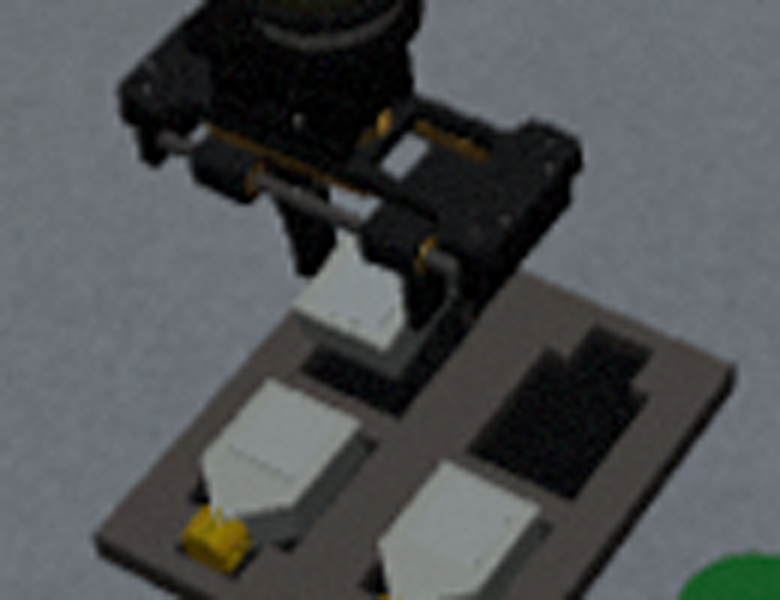

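Run:
```python
from h import *
c=cast("scene",[(255,258.7),(239.7,251.7)],.071);print("base",c.round(4),c.mean(0).round(4))
print("cap j",cast("top",[(376.8,224.8)],.071).round(4)); print("b cap",cast("top",[(424,196.9)],.019).round(4),"expect .5747 -.3339")
```

```text
base [[ 0.5114 -0.2501  0.071 ]
 [ 0.4629 -0.2542  0.071 ]] [ 0.4872 -0.2522  0.071 ]
cap j [[ 0.4712 -0.1703  0.071 ]]
b cap [[ 0.5733 -0.3375  0.019 ]] expect .5747 -.3339
```

```bash
python3 -m jog '[[[0.4,-0.03,-0.075,0.3,0.03],[0.4,0,0,0.3,0],[0.4,0,0,0.1,0],[0.4,0,0,0,0],[0.4,0,0,0,0]]]'; python3 d.py 0.474 -0.2235 0.030 94.2
```

```text
time: 51.78
position: [0.4728, -0.2231, 0.0369]
tool_rot: [-2.138, -2.301, 0.0]
ft_force: [-0.6, -1.1, -0.7]
grip_width: 0.57
t 51.77 pos [ 0.4728 -0.2231  0.0369] yaw 94.21 tilt 0.01 F [-0.6 -1.1 -0.7] w 0.57 q [ 0.69  0.25 -0.34  1.96  0.1   0.95  0.38]
turn 0.0 dx,dy,dz [-0.01  0.03  0.17]
```

```bash
python3 -m jog '[[[0.4,0,0.03,0.1,0],[0.4,0,0,0.1,0],[0.4,0,0,0,0]]]'; python3 -m jog '[[[0.4,0,0,0.06,0],[0.4,0,0,0.0,0],[0.4,0,0,0,0]]]';  python3 d.py 0.474 -0.2235 0.030 94.2
```

```text
time: 52.15
position: [0.4745, -0.2219, 0.03]
tool_rot: [-2.137, -2.302, -0.001]
ft_force: [-2.1, 3.8, 9.9]
grip_width: 0.567
time: 52.52
position: [0.4745, -0.2209, 0.0282]
tool_rot: [-2.136, -2.301, -0.002]
ft_force: [-3.5, 6.7, 14.2]
grip_width: 0.564
t 52.52 pos [ 0.4745 -0.2209  0.0282] yaw 94.27 tilt 0.11 F [-3.5  6.7 14.2] w 0.564 q [ 0.69  0.26 -0.34  1.96  0.1   0.94  0.38]
turn 0.01 dx,dy,dz [-0.06 -0.02 -0.05]
```

```bash
python3 -m jog '[[[0.75,0,0,-0.05,0],[0.75,0,0,0,0],[0.75,0,0,0,0],[0.75,0,0,-0.5,0],[0.75,0,0,-0.8,0],[0,0,0,-0.5,0],[0,0,0,0,0],[0,0,0,0,0],[0,0,0,0,0],[0,0,0,0,0]]]'; python3 d.py 0.474 -0.2195 0.042 94.2
python3 - <<'E'
from h import *
p,d=eyes.get_image("scene");print([b for b in blobs(yellow(p)>0,8) if b[0][1]>160 and b[0][0]<350])
t,d=eyes.get_image("top");print(blobs(yellow(t)>0,3))
print(proj("scene",[(.474-.0037,-.22+.0499,.019)]),proj("top",[(.474-.0037,-.22+.0499,.019),(.571+.0037,-.284-.0499,.019)]))
E
```

```text
time: 53.78
position: [0.4735, -0.2228, 0.0995]
tool_rot: [-2.137, -2.3, 0.001]
ft_force: [0.0, -0.7, -0.0]
grip_width: 0.268
t 53.77 pos [ 0.4735 -0.2228  0.0995] yaw 94.2 tilt 0.09 F [ 0.  -0.7 -0. ] w 0.268 q [ 0.71  0.17 -0.34  1.9   0.06  1.08  0.41]
turn 0.0 dx,dy,dz [0.08 0.02 1.44]
[([264.5, 244.5], 44), ([225.6, 289.5], 84), ([255.5, 304.4], 86)]
[([423.9, 196.7], 21), ([374.4, 225.8], 25)]
[[263.31127466 245.39009924]] [[374.93878779 225.62118451]
 [422.96514923 196.47275884]]
```

```bash
python3 -m jog '[[[0,0.08,0.02,0.5,0],[0,0,0,0.6,0],[0,0,0,0.3,0],[0,0,0,0.1,0],[0,0,0,0.06,0],[0,0,0,0,0]]]'; python3 -m jog '[[[0,0,0,0.06,0],[0,0,0,0.04,0],[0,0,0,0,0]]]'; python3 -m jog '[[[0,0,0,0.06,0],[0,0,0,0,0]]]'
```

```text
time: 54.62
position: [0.475, -0.22, 0.0385]
tool_rot: [2.138, 2.3, 0.0]
ft_force: [0.2, -0.4, 0.3]
grip_width: 0.007
time: 55.0
position: [0.4744, -0.2198, 0.034]
tool_rot: [-2.138, -2.301, 0.0]
ft_force: [0.3, 0.4, 0.7]
grip_width: 0.005
time: 55.25
position: [0.4748, -0.2199, 0.0325]
tool_rot: [2.138, 2.301, -0.0]
ft_force: [-1.0, 1.4, 6.3]
grip_width: 0.006
```

```bash
python3 -m jog '[[[0,0,0,0.04,0],[0,0,0,0,0]]]'; python3 -m jog '[[[0,0,0,-0.7,0],[0,0,0,-1,0],[0,0,0,-1,0],[0.5,0,0,-1,0],[0.5,0,0,-1,0],[0.5,0,0,-0.8,0]]]'; python3 d.py 0.6438 0.2105 0.2 94.2
```

```text
time: 55.5
position: [0.4748, -0.22, 0.0324]
tool_rot: [2.138, 2.301, -0.001]
ft_force: [-6.0, 2.8, 17.2]
grip_width: 0.003
time: 56.25
position: [0.4748, -0.2199, 0.2518]
tool_rot: [2.137, 2.3, 0.0]
ft_force: [-0.5, -0.0, -0.7]
grip_width: 0.261
t 56.25 pos [ 0.4748 -0.2199  0.2518] yaw 94.2 tilt 0.09 F [-0.5 -0.  -0.7] w 0.261 q [ 0.72  0.05 -0.35  1.71  0.02  1.38  0.44]
turn -0.0 dx,dy,dz [10.42  5.    1.3 ]
```

```bash
python3 -m jog '[[[0.5,1,0.48,0,0],[0.5,1,0.48,0,0],[0.5,1,0.48,0,0],[0.5,1,0.48,0,0],[0.5,1,0.48,0,0],[0.5,1,0.48,0,0],[0.5,1,0.48,0,0],[0.5,1,0.48,0,0],[0.5,1,0.48,0,0],[0.5,1,0.48,0,0]]]'>/dev/null; python3 -m jog '[[[0.5,0.42,0.2,0,0],[0.5,0,0,0.8,0],[0.5,0,0,0.8,0],[0.5,0,0,0,0],[0.5,0,0,0,0]]]' 15; python3 d.py 0.6438 0.2105 0.1 94.2
```

```text
time: 58.12
position: [0.6442, 0.2101, 0.1874]
tool_rot: [2.139, 2.3, 0.002]
ft_force: [0.2, 0.3, 0.5]
grip_width: 0.502
t 58.12 pos [0.6442 0.2101 0.1874] yaw 94.15 tilt 0.09 F [0.2 0.3 0.5] w 0.502 q [ 0.1   0.46 -0.62  1.41  0.27  1.36 -0.46]
turn -0.01 dx,dy,dz [ 0.01 -0.01  2.18]
```

```bash
python3 -m jog '[[[0.5,0,0,0.8,0],[0.5,0,0,0.8,0],[0.5,0,0,0.55,0],[0.5,0,0,0,0],[0.1,0,0,0,0],[0.1,0,0,0,0],[0.1,0,0,0,0],[0.1,0,0,0,0]]]' 15; python3 -m jog '[[[0.1,0.31,-0.05,-0.01,0],[0.1,0.3,-0.09,-0.016,0],[0.1,0.29,-0.14,-0.024,0],[0.1,0.26,-0.18,-0.031,0],[0.1,0.23,-0.21,-0.038,0],[0.1,0.15,-0.19,-0.033,0],[0.1,0,0,0,0],[0.1,0,0,0,0]]]'; python3 d.py 0.6155 0.2619 0.1035 94.2
```

```text
time: 59.12
position: [0.6442, 0.2108, 0.1011]
tool_rot: [2.138, 2.3, 0.003]
ft_force: [0.8, 0.6, 3.4]
grip_width: 0.247
time: 60.12
position: [0.6056, 0.2762, 0.1078]
tool_rot: [-2.133, -2.304, -0.017]
ft_force: [5.0, 7.2, 0.5]
grip_width: 0.249
t 60.12 pos [0.6056 0.2762 0.1078] yaw 94.43 tilt 0.62 F [5.  7.2 0.5] w 0.249 q [ 0.01  0.5  -0.63  1.54  0.3   1.2  -0.59]
turn 0.05 dx,dy,dz [-0.37  0.22  0.11]
```

```bash
python3 -m jog '[[[0.1,-0.19,0.11,0.04,0],[0.1,-0.18,0.1,0.04,0],[0.1,0,0,0,0],[0.1,0,0,0,0]]]'; python3 d.py 0.6155 0.2619 0.1035 94.2
python3 - <<'E'
from h import *
p,_=eyes.get_image("scene");t,_=eyes.get_image("top");b=blobs(cv2.cvtColor(p,cv2.COLOR_RGB2GRAY)[130:200,350:420]<30,15);print(b)
E
```

```text
time: 60.62
position: [0.6181, 0.2646, 0.1058]
tool_rot: [-2.134, -2.305, -0.03]
ft_force: [11.7, 13.2, -2.0]
grip_width: 0.249
t 60.62 pos [0.6181 0.2646 0.1058] yaw 94.42 tilt 1.11 F [11.7 13.2 -2. ] w 0.249 q [ 0.03  0.5  -0.63  1.53  0.3   1.19 -0.57]
turn 0.04 dx,dy,dz [-0.06 -0.07  0.06]
[([45.7, 15.2], 1171), ([7.1, 37.4], 40), ([5.3, 67.2], 31)]
```

```bash
python3 -m jog '[[[0.1,0.06,0.06,0,0],[0.1,0,0,0,0],[0.5,0,0,0,0],[0.5,0,0,0,0],[0.5,0,0,0,0],[0.5,0,0,-0.8,0],[0.5,0,0,-1,0],[0.5,0,0,-1,0],[0.5,1,0,-1,0],[0.5,1,0,0,0]]]'; python3 -m jog '[[[0.5,1,-1,0,0],[0.5,1,-1,0,0],[0.5,1,-1,0,0],[0.5,0,0,0,0],[0.5,0,0,0,0]]]'
python3 - <<'E'
from h import *
p,_=eyes.get_image("scene");t,_=eyes.get_image("top")
cv2.imwrite("pics/pf.png",p[...,::-1]);cv2.imwrite("pics/tf.png",t[...,::-1])
a=cv2.resize(p[140:190,335:405,::-1],(800,571),interpolation=cv2.INTER_CUBIC)[:, :]
b=cv2.resize(t[165:215,235:305,::-1],(400,286),interpolation=cv2.INTER_CUBIC)
c=cv2.resize(p[215:325,195:330,::-1],(400,326),interpolation=cv2.INTER_CUBIC)
a=cv2.resize(a,(400,286))
d=cv2.resize(t[165:260,350:450,::-1],(400,310),interpolation=cv2.INTER_CUBIC)
im=np.zeros((600,800,3),np.uint8);im[:286,:400]=a;im[:286,400:]=b;im[286:600,:400]=c[:314];im[286:596,400:]=d
cv2.imwrite("pics/final.png",im)
g=cv2.cvtColor(p,cv2.COLOR_RGB2GRAY)[135:185,370:405];kb=max([x for x in blobs(g<30,15)],key=lambda x:x[1]);kp=np.array(kb[0])+[370,135]
gt=cv2.cvtColor(t,cv2.COLOR_RGB2GRAY)[165:200,235:275];print(kb,blobs(gt<80,5),kp,cast("scene",kp,.1078).round(4),cast("scene",kp,.1048).round(4))
print([b for b in blobs(yellow(p)>0,8) if b[0][1]>130 and b[0][0]<350])
E
```

```text
time: 61.98
position: [0.6117, 0.3389, 0.259]
tool_rot: [2.14, 2.298, 0.008]
ft_force: [-0.5, 1.3, -0.1]
grip_width: 0.505
time: 62.6
position: [0.4821, 0.448, 0.2544]
tool_rot: [2.138, 2.301, -0.002]
ft_force: [1.1, 0.2, 0.2]
grip_width: 0.499
([29.6, 22.1], 116) [([11.1, 11.8], 23), ([35.5, 31.0], 6)] [399.6 157.1] [[0.6526 0.2907 0.1078]] [[0.6512 0.2942 0.1048]]
[([260.0, 245.8], 45), ([220.7, 290.6], 77), ([250.6, 305.5], 80)]
```

View pics/final.png

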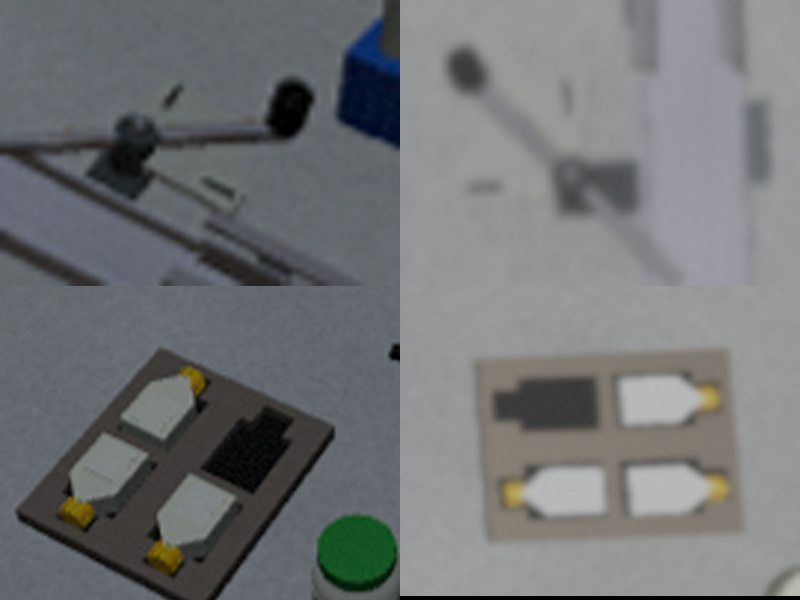

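Run:
```python
from h import *
p=cv2.imread("pics/pf.png")[...,::-1].copy();t=cv2.imread("pics/tf.png")[...,::-1].copy()
gp=cv2.cvtColor(p,cv2.COLOR_RGB2GRAY);gt=cv2.cvtColor(t,cv2.COLOR_RGB2GRAY)
print(blobs(gp[150:168,378:393]<30,5),blobs(gt[165:190,235:258]<90,5))
kp=np.array(max(blobs(gp[150:168,378:393]<30,5),key=lambda b:b[1])[0])+[378,150]
kt=np.array(max(blobs(gt[165:190,235:258]<90,5),key=lambda b:b[1])[0])+[235,165]
c10,s10=np.cos(.174533),np.sin(.174533)
def onplane(n,uv,F,psi,h=.033):
    o=np.array(eyes.camera_params(n)["pose"])[:3,3];d=cast(n,uv,0)[0]-o
    N=np.array([s10*np.cos(psi),s10*np.sin(psi),c10]);P0=np.array([*F,.075])+h*N
    P=o+d*((P0-o)@N)/(d@N);ex=np.array([c10*np.cos(psi),c10*np.sin(psi),-s10]);ey=np.array([-np.sin(psi),np.cos(psi),0])
    return np.array([(P-P0)@ex,(P-P0)@ey])
for psi in (3.3,4.1):
    psi=np.radians(psi);F=np.array([.6205,.134])
    for n,uv in (("scene",(372.1,145.4)),("scene",(384.7,171.5)),("scene",kp),("top",(237.8,194.6)),("top",kt)):
        q=onplane(n,uv,F,psi);r=q-[-.062,.068];print(n,np.round(uv,1),q.round(4),"r",np.hypot(*r).round(4),"deg",np.degrees(np.arctan2(r[0],r[1])).round(1))
# sub-pixel: lever direction in top from knob/blade end; marks
for nm,uv,h in (("m0",(235+485/5.714,165+187/5.714),.012),("m1.5",(235+567/5.714,165+95/5.714),.012),("bladeend",(235+675/5.714,165+278/5.714),.02),("knob",kt,.033)):
    q=onplane("top",uv,[.6205,.134],np.radians(4.1),h);r=q-[-.062,.068];print(nm,q.round(4),np.degrees(np.arctan2(r[0],r[1])).round(1))
```

```text
[([7.2, 8.8], 47)] [([11.3, 12.2], 30)]
scene [372.1 145.4] [-0.06    0.1526] r 0.0846 deg 1.4
scene [384.7 171.5] [0.0227 0.0738] r 0.0849 deg 86.1
scene [385.2 158.8] [1.000e-04 1.249e-01] r 0.0842 deg 47.5
top [237.8 194.6] [-0.0624  0.1545] r 0.0865 deg -0.2
top [246.3 177.2] [-0.0041  0.1278] r 0.0832 deg 44.1
scene [372.1 145.4] [-0.058   0.1537] r 0.0858 deg 2.7
scene [384.7 171.5] [0.0237 0.0736] r 0.0859 deg 86.3
scene [385.2 158.8] [0.0017 0.1251] r 0.0856 deg 48.1
top [237.8 194.6] [-0.0601  0.1553] r 0.0874 deg 1.2
top [246.3 177.2] [-0.0023  0.1278] r 0.0845 deg 45.0
m0 [-0.0778 -0.109 ] -174.9
m1.5 [-0.0252 -0.1587] 170.8
bladeend [-0.1384 -0.2133] -164.8
knob [-0.0023  0.1278] 45.0
```

Run:
```python
from h import *
t=cv2.imread("pics/tf.png",0);p=cv2.imread("pics/pf.png",0)
c10,s10=np.cos(.174533),np.sin(.174533);psi=np.radians(4.0);F=[.6205,.134]
def op(n,uv,h):
    o=np.array(eyes.camera_params(n)["pose"])[:3,3];d=cast(n,uv,0)[0]-o
    N=np.array([s10*np.cos(psi),s10*np.sin(psi),c10]);P0=np.array([*F,.075])+h*N
    P=o+d*((P0-o)@N)/(d@N);return np.array([(P-P0)@[c10*np.cos(psi),c10*np.sin(psi),-s10],(P-P0)@[-np.sin(psi),np.cos(psi),0]])
k=5.714
def a(nm,n,A,B,h1,h2):
    r=op(n,B,h2)-op(n,A,h1);print(nm,np.degrees(np.arctan2(r[0],r[1])).round(1),np.hypot(*r).round(4))
T=lambda x,y:(235+(x-400)/k-.5,165+y/k-.5);S=lambda x,y:(335+x/k-.5,140+y/k-.5)
a("top blade end->knob","top",T(675,280),(246.3,177.2),.018,.033)
a("top bar","top",T(550,160),T(485,95),.016,.016)
a("top mark0","top",T(502,186),T(468,188),.01,.01); a("top mark1.5","top",T(570,112),T(565,80),.01,.01)
a("scene bar","scene",S(160,137),S(270,131),.018,.018)
a("scene marks mid","scene",S(174,95),S(221,189),.01,.01)
m0,m1=op("scene",S(174,95),.01),op("scene",S(221,189),.01);P=np.array([-.062,.068])
for m in(m0,m1): r=m-P;print("scene mark",np.degrees(np.arctan2(r[0],r[1])).round(1),np.hypot(*r).round(3))
m0,m1=op("top",T(485,187),.01),op("top",T(567,95),.01)
for m in(m0,m1): r=m-P;print("top mark",np.degrees(np.arctan2(r[0],r[1])).round(1),np.hypot(*r).round(3))
```

```text
top blade end->knob 47.2 0.1689
top bar 47.6 0.0554
top mark0 -0.8 0.0196
top mark1.5 82.1 0.0198
scene bar 47.3 0.0636
scene marks mid 132.7 0.0721
scene mark 0.9 0.051
scene mark 87.3 0.054
top mark -2.5 0.054
top mark 83.0 0.051
```

```bash
python3 d.py 0.618 0.2635 0.2 94.2; python3 -m jog '[[[0.5,-0.9,0.75,0,0],[0.5,-0.9,0.75,0,0],[0.5,-0.9,0.75,0,0],[0.5,-0.9,0.75,0,0],[0.5,-0.7,0.1,0.5,0],[0.5,0,0,0.6,0],[0.5,0,0,0,0],[0.5,0,0,0,0]]]'; python3 d.py 0.618 0.2635 0.105 94.2
```

```text
t 62.7 pos [0.4835 0.4469 0.2542] yaw 94.04 tilt 0.09 F [ 0.4 -0.3 -0.4] w 0.5 q [-0.26  0.41 -0.72  1.36  0.27  1.47 -0.9 ]
turn -0.03 dx,dy,dz [-4.82  3.02  1.36]
time: 63.7
position: [0.6188, 0.2861, 0.2117]
tool_rot: [2.139, 2.301, 0.001]
ft_force: [-0.3, 0.4, 1.3]
grip_width: 0.501
t 63.7 pos [0.6188 0.2861 0.2117] yaw 94.17 tilt 0.05 F [-0.3  0.4  1.3] w 0.501 q [-0.01  0.47 -0.65  1.36  0.28  1.41 -0.58]
turn -0.01 dx,dy,dz [-0.56 -0.06  2.67]
```

```bash
python3 -m jog '[[[0.5,-0.56,-0.06,0.6,0],[0.5,0,0,0.8,0],[0.5,0,0,0.8,0],[0.5,0,0,0.4,0],[0.5,0,0,0,0],[0.5,0,0,0,0]]]'; python3 -m jog '[[[0.1,0,0,0.05,0],[0.1,0,0,0,0],[0.1,0,0,0,0],[0.1,0,0,0,0],[0.1,0,0,0,0]]]' 15; python3 d.py 0.6157 0.266 0.1045 94.2
```

```text
time: 64.45
position: [0.6184, 0.2644, 0.1086]
tool_rot: [2.138, 2.301, 0.004]
ft_force: [-0.4, 0.1, -0.5]
grip_width: 0.501
time: 65.08
position: [0.6181, 0.2638, 0.1053]
tool_rot: [2.138, 2.301, 0.002]
ft_force: [2.3, 2.1, 0.1]
grip_width: 0.249
t 65.08 pos [0.6181 0.2638 0.1053] yaw 94.2 tilt 0.08 F [2.3 2.1 0.1] w 0.249 q [ 0.02  0.52 -0.62  1.51  0.31  1.21 -0.58]
turn -0.0 dx,dy,dz [ 0.06 -0.06  0.02]
```

```bash
python3 -m jog '[[[0.1,0.06,-0.06,0,0],[0.1,0,0,0,0],[0.1,0,0,0,0]]]'; python3 d.py; python3 -m jog '[[[0.5,0,0,0,0],[0.5,0,0,0,0],[0.5,0,0,0,0],[0.5,0,0,-0.8,0],[0.5,0,0,-1,0],[0.5,0,0,-1,0],[0.5,1,0,-1,0],[0.5,1,-0.5,0,0]]]'>/dev/null; python3 -m jog '[[[0.5,1,-1,0,0],[0.5,1,-1,0,0],[0.5,1,-1,0,0],[0.5,0,0,0,0],[0.5,0,0,0,0]]]'
python3 - <<'E'
from h import *
p,_=eyes.get_image("scene");t,_=eyes.get_image("top")
gp=cv2.cvtColor(p,cv2.COLOR_RGB2GRAY);gt=cv2.cvtColor(t,cv2.COLOR_RGB2GRAY)
print(blobs(gp[148:168,376:393]<30,5),blobs(gt[165:190,235:258]<90,5))
print([b for b in blobs(yellow(p)>0,8) if b[0][1]>130 and b[0][0]<350],blobs(yellow(t)>0,5))
# seat heights from depth over flask bodies
d=eyes.get_image("top")[1];c=eyes.camera_params("top");K=c["camera_matrix"];T=np.array(c["pose"])
def z(u,v): 
    D=np.median(d[v-2:v+3,u-2:u+3]);return (T[:3,:3]@(np.linalg.inv(K)@[u,v,1])*D+T[:3,3]).round(3)
m=gt[165:260,350:450]>165
for b in blobs(m,80):u,v=(np.array(b[0])+[350,165]).round().astype(int);print("body",b[1],z(u,v))
E
```

```text
time: 65.45
position: [0.6159, 0.266, 0.1056]
tool_rot: [2.138, 2.3, 0.003]
ft_force: [4.0, 0.2, 3.1]
grip_width: 0.25
t 65.45 pos [0.6159 0.266  0.1056] yaw 94.2 tilt 0.13 F [4.  0.2 3.1] w 0.25 q [ 0.01  0.51 -0.62  1.52  0.31  1.21 -0.58]
time: 67.08
position: [0.4606, 0.4546, 0.2564]
tool_rot: [2.137, 2.301, -0.002]
ft_force: [0.3, 1.1, -1.2]
grip_width: 0.499
[([8.9, 9.9], 50)] [([10.5, 12.6], 28)]
[([260.0, 245.8], 45), ([220.7, 290.5], 75), ([250.5, 305.6], 79)] [([427.2, 199.0], 18), ([429.4, 226.2], 18), ([377.4, 228.0], 23)]
body 217 [ 0.564 -0.3    0.032]
body 221 [ 0.466 -0.223  0.031]
body 223 [ 0.469 -0.308  0.032]
```

```bash
python3 -c "
from bench import job,get_state
print(job.close_job(), get_state()['time'])"
```

```text
the job is handed in; nothing more can be done
the job is handed in; nothing more can be done
```

The job is handed in, at about 67 s of the 210 s allowed. All three flasks present are seated in the tray and the gate lever is at about 45°. Nothing had fallen on the bench.

**What I did:**
- I placed the two queued flasks in recesses 3 and 1.
- I swung the lever to its fully open stop.
- I pushed the jammed flask up the chute with closed fingers at 4–6 N, until its base was about 30 mm clear of the lips. Only then did I lift it out, into recess 0.
- I pressed each flask down and set the lever half open.

**Last checks:**
- **Flasks:** the depth camera puts the body tops at 31–32 mm, against 32 mm when fully seated. The caps are in their neck slots.
- **Tray:** it was knocked about a centimetre aside while the robot was away from it. The flasks stayed seated.
- **Gate:** estimates of the lever angle disagreed. Most said 47–48°, but the knob seen from above gave about 45°. I turned it back about 2°, and the last images show the knob moved the right way by a pixel or less. I did not measure the angle again, so it is uncertain by roughly 2°.
- **Forces:** one press on the first flask read 46 N at the wrist, through the fingertips; the later presses were 15–17 N.
- **Other things on the bench:** I did not touch them, but I made no separate check of where they stand.

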